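# Set a flavour sign in its block and hold the tag clip open over it

### The arm

A 6-joint arm with a two-finger parallel gripper is mounted at the origin on the work surface. World frame = base frame: x ahead of the robot, y to its left, z up, the work surface at z = 0. Lengths are in m, angles in rad, forces in N, time in s.
With the tool pointing down it reaches from about 0.325 to 0.875 m from the base axis. Payload 4.4 kg.
Tool frame: the origin (TCP) lies at the very end of the fingers, on their centre line; the grasp point (between the pads) lies 19 mm behind it; z points along the fingers, y is the direction in which the jaws open and shut (so a half turn about z gives the same grasp; the last joint's range is limited). The gripper opens to 85 mm and grips with 20 to 120 N. Pads are 22 mm wide; open, the fingers measure 114 mm over their backs; the gripper's body (76 mm by 85 mm) begins 54 mm behind the grasp point. The pads swing forward as they close: fully open they stand 13 mm farther back than shut.
Start: joints at [-1.435, 0.207, 1.542, -0, 1.393, -0.15], TCP at [0.163, -0.552, 0.195] pointing down, gripper open.
Joint ranges: [-2.73, 2.73], [-0.86, 2.22], [0.23, 2.46], [-1.11, 4.25], [0.08, 2.63], [-2.82, 2.82]. Speed limits (rad/s): [2.79, 2.79, 3.14, 3.14, 3.14, 3.14].

### API

Orientations are given as a unit quaternion [w, x, y, z].
In Python, from rig import robot gives the robot as it stands.
- The arm moves only by the tool servo_tool, never from a script. Its argument "deltas" is a list of rows, each an object of numbers: "tx", "ty", "tz": the shift along the tool's x, y, z in units of 25 mm (1.0 is 25 mm); "turn": the turn about the tool's z in units of 5 degrees (1.0 is 5 degrees); "grip": the opening, from -1 (shut) to 1 (fully open), so that 0 is half open. In form: [{"tx": .., "ty": .., "tz": .., "turn": .., "grip": ..}, ...]. A call has 1 to 20 rows; each row shifts and turns the commanded pose from where the row before left it, along the tool's axes as they then stand; what a row does not reach is not made up. A row lasts 1/12 s, in which the tool goes at most 41.7 mm and 7.16 degrees, less where a joint would pass 70% of its speed; a pose out of reach is approached as far as the arm can. A call is refused whole if a number of a shift passes 1 or a number of a turn 1, either way. A call with a gripper value outside its range is refused whole. The fingers move at their own pace and stop on an object; "grip_force" is the grip in N (left out, the last holds). Time passes only in rows, so rows that do not move let the fingers close. It gives the time, the measured TCP pose, the force and the opening at its end, in the units of the state.
- robot.observe(): the state, without advancing time (a new reading comes with each control period).
- robot.camera(name): name is "side" or "top" or "wrist"; returns a dict with "pixels" (400x640x3 uint8, red, green, blue), "z_map" (400x640 float32, m along the optical axis (not along the pixel's ray), 0 where there is no reading), "fov_y" (degrees; the focal length in pixels is half the picture's height over the tangent of half this angle, whatever the lens; pixels are square), "cx", "cy" (the principal point, pixels), "R" (3x3) and "t" (3): a world point X has camera coordinates R X + t. Camera axes: x right, y down, z forward; pixel columns grow to the right and rows downward; lengths in m; the calibration is good to about 2 mm. A picture is of the moment at which its call begins.
- robot.job_done(): hands the job in, once; it reports no verdict.
The state is a dict: "time": time; "joint_positions": joint angles; "joint_vel": joint speeds; "joint_torque": joint torques, N m; "tcp_pos": TCP position; "ee_rot": TCP orientation; "force": force on the tool from outside, world axes, zero at the start; "moment": the same for the moment, N m; "grip_width": finger opening in m.
Only numpy, scipy, OpenCV 4.12 (cv2) and the standard library are available. Lean on these libraries where they do the work, as an engineer would, in place of code of your own. Each camera call takes 0.05 s, during which the arm holds its last target.

### The job

Take the green flavour sign out of the white storage rack, stand it end-down, fully home, in the slot of the dark wooden sign block and let go of it. Then pick up the red spring clip by its handles, squeeze it wide open and bring it down over the top edge of the green sign, so that the gaping jaws straddle the edge squarely, one lip well below the edge on each face, without the clip touching the sign; finish while still holding it there, squeezed open, so that I can tuck the price slip in. Leave the brown sign and the pudding jars alone.

Things in the scene. Friction and masses are not known exactly. Their poses are not given: they have to be found in the camera images.
- sign_green: green rigid board sign, blank white field on both faces, loose, 30-65 g: 8 mm thick (its x), 40 mm wide (y), 125 mm tall (z, up). Origin: centre of its lower end. Starts upright in one of the two rack slots (which one varies), upper 83 mm standing out. Grasp across the thickness, from above; either way round is right. With play in a slot it may lean up to 3 degrees
- sign_green_top (a point): centre of the green sign's top edge, 125 mm above its origin; same axes
- sign_brown: the same sign in dark brown, in the other rack slot; a bystander
- rack: white storage rack, fixed block 60 mm (x) by 170 mm (y) by 50 mm high, two slots like the sign block's, centred 42 mm either side of its middle along its y. Origin: centre of its underside
- base: dark wooden sign block, fixed, 70 mm (x) by 80 mm (y) by 50 mm high. Origin: centre of its underside. In the middle of its top one slot, 10.5 mm along x and 43.5 mm along y, 42 mm deep (slot floor 8 mm above the counter), mouth chamfered by 4 mm. A sign fully home has its lower end at the floor and its top 133 mm above the counter
- base_hole0 (a point): centre of the slot's mouth, at the top face of the sign block (50 mm above the counter); axes of the block
- clip: red spring clip, loose, 55-80 g, 103 mm tall, standing on its closed lips, handles up. Pinching the handles together along its x, from above, spreads the jaws along x. This body is its -x half; origin at the foot between the closed lips, z up, y along the hinge. Pinched, each half turns by half the opening, so this z then leans by half the joint value from the clip's middle line
- clip_pivot (a point): middle of the hinge line, 45 mm above the foot; axes of the clip. Handles: flat plates 36 mm wide (y), 4 mm thick, from 51 to 103 mm above the foot, leaning outward 0.36 rad each; width over both at rest 45 mm at 75 mm height, 53 mm at 85 mm, 66 mm at the top
- clip_tip_near (a point): foot of the inner face of the lip on the clip's -x half, middle of its width. Lips: 44 mm wide (y), 10 mm high, 9 mm thick each; above them the jaws are hollow: an edge 8 mm thick can enter up to 30 mm above the lips' feet
- clip_tip_far (a point): foot of the inner face of the lip on the clip's +x half, middle of its width
- clip_jaw (a joint): opening angle between the clip's two halves: 0 shut (lips together), 0.66 rad at its hard stop (lip feet about 30 mm apart, handles nearly parallel and about 24 mm over both). Spring: 0.18 N m shut to 0.41 N m at the stop, i.e. about 5 to 12 N on each handle; springs shut when let go
- jar_vanilla: pudding jar, loose, 58 mm diameter, 72 mm high, pale yellow with white lid; bystander. Origin: centre of its underside
- jar_cocoa: pudding jar as above, brown with white lid; bystander
- jar_matcha: pudding jar as above, dull green with white lid; bystander
Mind the look-alikes: they are no part of the job. There is more than one size of the sign_green; the one meant has the size given above.

How it is judged:
By the outcome, as a careful person would: the job done as asked, in the order asked, and still so for the second after the job is handed in, while the arm keeps its last pose, push and grip.
It also fails if it takes over 58 s, if anything falls off the work surface, if the arm or the gripper's body presses on something with over 40 N, if the wrist force passes 120 N, or if a joint passes its speed limit or range.

## Working session

There is one attempt and no reset: what is moved stays moved. The work goes in short steps, Python scripts to look and compute and a tool call to move; the robot and the scene stay as the last step left them, time stands still between calls to the robot, and variables do not carry over. Pictures are saved under pics/ and viewed, and the job is handed in when it is done.

Besides the shell and the picture viewer there is one more tool, called after "Call:" as name(argument=value, ...) on one line, values as JSON. servo_tool: Moves the arm, as the interface text tells. Its arguments: {"type":"object","properties":{"deltas":{"type":"array"},"grip_force":{"type":"number"}},"required":["deltas"]}

```bash
ls; mkdir -p pics; cat > h.py <<'E'
import numpy as np,cv2
from rig import robot
def snap(n,tag):
    c=robot.camera(n); cv2.imwrite(f'pics/{tag}.png',c['pixels'][:,:,::-1]); np.savez(f'{tag}.npz',**c); return c
def load(tag): return dict(np.load(f'{tag}.npz'))
def f(c): return 200/np.tan(np.radians(float(c['fov_y'])/2))
def pt(c,u,v,z=None):
    if z is None: z=c['z_map'][int(v),int(u)]
    F=f(c); p=np.array([(u-c['cx'])/F*z,(v-c['cy'])/F*z,z]); return c['R'].T@(p-c['t'])
def onplane(c,u,v,h):
    F=f(c); d=c['R'].T@np.array([(u-c['cx'])/F,(v-c['cy'])/F,1]); o=-c['R'].T@c['t']; return o+d*(h-o[2])/d[2]
def cloud(c):
    F=f(c); v,u=np.mgrid[:400,:640]; z=c['z_map']; P=np.stack([(u-c['cx'])/F*z,(v-c['cy'])/F*z,z],-1); return (P-c['t'])@c['R']
def proj(c,X):
    p=c['R']@np.array(X)+c['t']; F=f(c); return np.array([p[0]/p[2]*F+c['cx'],p[1]/p[2]*F+c['cy']])
E
python3 - <<'E'
from h import *
for n in('side','top','wrist'):
    c=snap(n,n+'0'); print(n,c['fov_y'],c['cx'],c['cy'],(-c['R'].T@c['t']).round(3),c['R'][2].round(2))
s=robot.observe();print(s)
E
```

```text
pics
side 49.02470929993022 315.96867735778363 197.95048990874147 [0.208 0.634 0.531] [ 0.38 -0.78 -0.5 ]
top 56.45100095601715 316.0243055340397 201.59276059574145 [ 0.39  -0.029  1.01 ] [ 0.18  0.01 -0.98]
wrist 69.01351399554386 320.2663614384787 199.2884047619581 [ 0.234 -0.53   0.374] [-0.28 -0.08 -0.96]
{'time': 0.15, 'joint_positions': array([-1.43451530e+00,  2.07267665e-01,  1.54266182e+00,  1.76209741e-05,
        1.39348196e+00, -1.50491971e-01]), 'joint_vel': array([-0.00029961, -0.00219768, -0.00427042,  0.00085992, -0.00011463,
        0.0006472 ]), 'joint_torque': array([ 2.95435129e-04, -3.83511686e+01, -2.92038310e+01, -3.32071495e-04,
        6.58360514e-03,  2.31738665e-05]), 'tcp_pos': array([ 0.16255227, -0.55085558,  0.19455082]), 'ee_rot': array([-9.09307787e-04,  9.89737570e-01,  1.42894067e-01,  1.51323196e-05]), 'force': array([-0.42576871,  0.96114239, -0.23507626]), 'moment': array([-0.01115878,  0.02427223, -0.04116663]), 'grip_width': 0.0851786126245696}
```

View pics/side0.png

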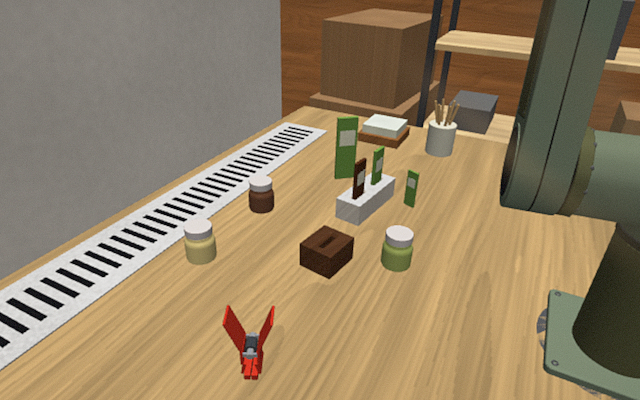

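View pics/top0.png

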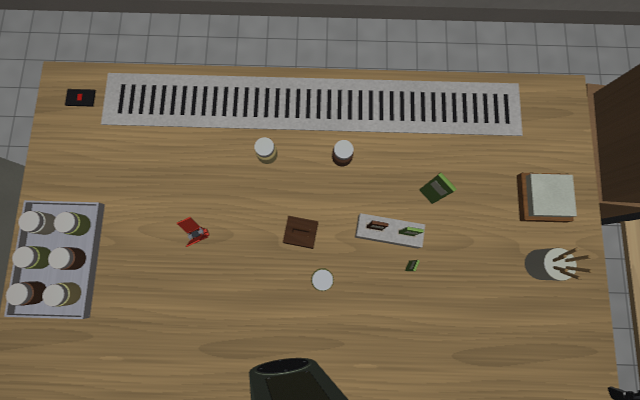

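View pics/wrist0.png

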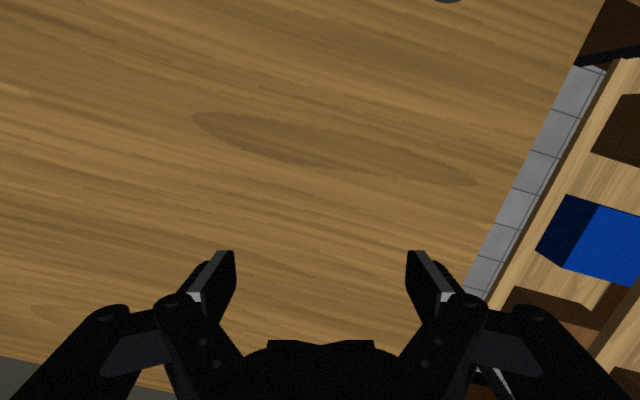

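The side and top views show the rack (top ~390,230) with brown left and green right (411,231), the block at (301,231), and the clip at (195,232). The look-alikes are a large green board (437,188) and a small one (412,265). I'll measure these next.

```bash
python3 - <<'E'
from h import *
c=load('top0'); P=cloud(c)
im=c['pixels'][:,:,::-1]
crop=lambda n,a,b,u,v,s,im: cv2.imwrite(f'pics/{n}.png',cv2.resize(im[b:v,a:u],None,fx=s,fy=s,interpolation=cv2.INTER_CUBIC))
crop('t_rack',340,195,440,255,8,im); crop('t_clip',160,205,320,265,5,im)
s=load('side0'); si=s['pixels'][:,:,::-1]
crop('s_clip',200,290,300,390,6,si)
crop('s_mid',290,140,430,280,5,si)
# blocks: fit rect of points at height ~50mm
def rect(c,P,box,zl,zh,name):
    u0,v0,u1,v1=box; m=np.zeros((400,640),bool); m[v0:v1,u0:u1]=1
    m&=(P[...,2]>zl)&(P[...,2]<zh)&(c['z_map']>0)
    q=P[m]; (cc,wh,a)=cv2.minAreaRect((q[:,:2]*1000).astype(np.float32)); print(name,len(q),np.round(cc,1),np.round(wh,1),round(a,2),'zmed',np.median(q[:,2]).round(4))
rect(c,P,(350,205,430,255),.043,.058,'rack'); rect(c,P,(275,205,325,255),.043,.058,'base')
rect(c,P,(400,215,430,245),.09,.15,'green'); rect(c,P,(362,210,395,240),.09,.15,'brown')
rect(c,P,(165,205,220,255),.02,.13,'clip');
for nm,b in dict(j1=(250,130,280,165),j2=(330,135,360,170),j3=(308,265,338,295)).items(): rect(c,P,b,.06,.09,nm)
Ps=cloud(s)
rect(s,Ps,(290,220,360,280),.043,.056,'base_s');rect(s,Ps,(330,165,400,230),.043,.054,'rack_s')
rect(s,Ps,(370,140,388,190),.07,.15,'green_s')
E
```

```text
rack 1269 [ 495.1 -217.8] [170.4  60.8] 81.71 zmed 0.0503
base 780 [484.5  15.5] [80.1 70.1] 81.23 zmed 0.0503
green 108 [ 488.7 -258.4] [39.2  8.3] 82.24 zmed 0.1315
brown 99 [ 501.1 -175.6] [38.9  8.4] 80.87 zmed 0.1314
clip 413 [471.3 286. ] [65.9 39.4] 27.74 zmed 0.071
j1 307 [703.3 118.2] [50.  49.4] 43.53 zmed 0.0721
j2 306 [702.3 -91.6] [50.2 50.4] 13.52 zmed 0.0719
j3 339 [364.7 -44. ] [48.3 48.5] 46.59 zmed 0.0724
base_s 1026 [485.2  18.7] [84.4 72.6] 81.84 zmed 0.0496
rack_s 848 [ 502.8 -161.8] [283.4  66.2] 83.05 zmed 0.0497
green_s 279 [ 488.5 -255.5] [44.1  9.5] 78.69 zmed 0.1047
```

View pics/t_rack.png

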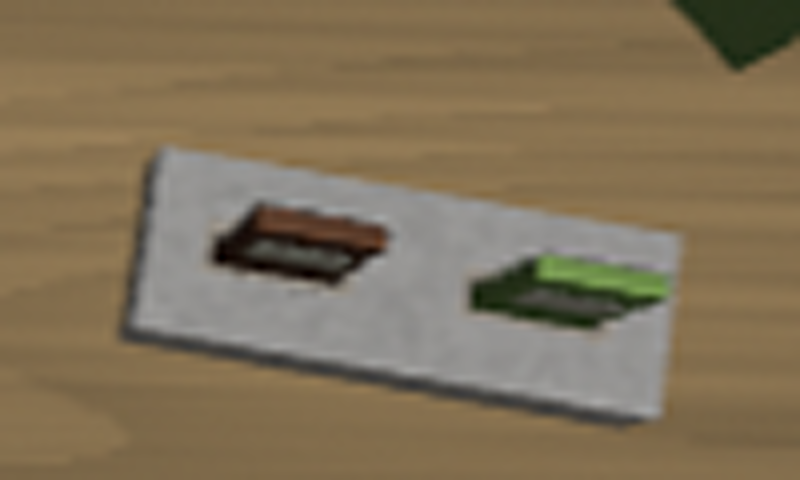

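View pics/t_clip.png

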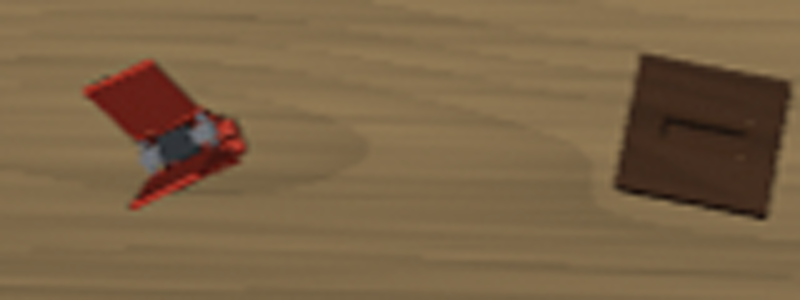

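View pics/s_clip.png

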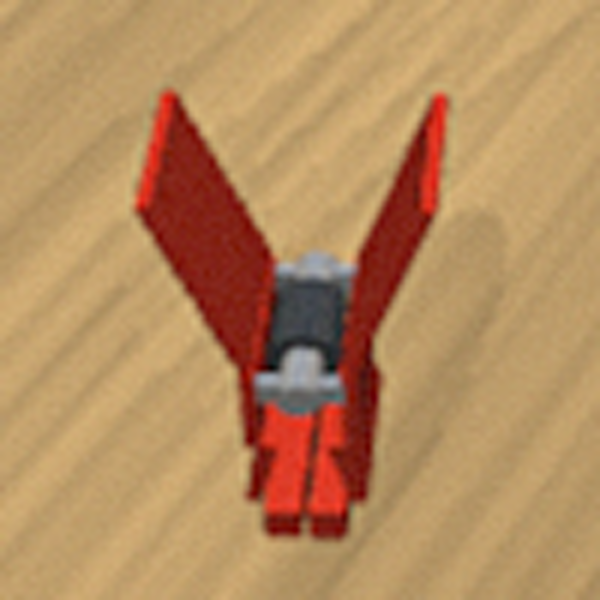

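View pics/s_mid.png

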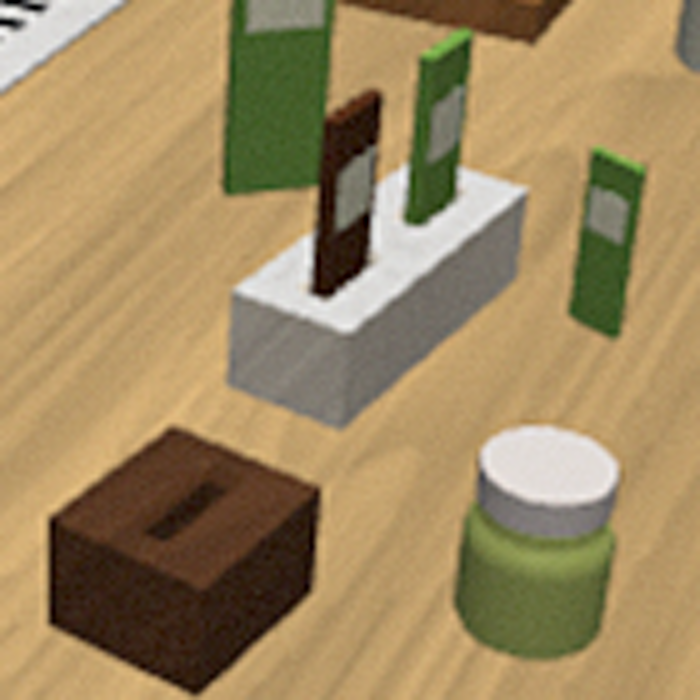

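```bash
python3 - <<'E'
from h import *
for t,bx in(('top0',(165,205,220,255)),('side0',(210,295,290,385))):
    c=load(t);P=cloud(c)
    u0,v0,u1,v1=bx; m=np.zeros((400,640),bool); m[v0:v1,u0:u1]=1
    px=c['pixels'].astype(int); red=m&(px[...,0]>2*px[...,1])&(px[...,2]<.6*px[...,0])&(P[...,2]>.005)
    q=P[red&(P[...,2]>.096)]
    print(t,len(q)); 
    k,lab,_=cv2.kmeans((q[:,:2]*1000).astype(np.float32),2,None,(3,50,.1),5,0)
    for i in(0,1):
        g=q[lab.ravel()==i]; (cc,wh,a)=cv2.minAreaRect((g[:,:2]*1000).astype(np.float32)); 
        l=cv2.fitLine((g[:,:2]*1000).astype(np.float32),cv2.DIST_L2,0,.01,.01).ravel()
        print(len(g),np.round(cc,1),np.round(wh,1),round(a,1),g[:,2].max().round(4),'line deg',np.degrees(np.arctan2(l[1],l[0])).round(1))
    m2=red
    for lo,hi in((0.01,.03),(.03,.05),(.06,.07),(.08,.09)):
        q=P[m2&(P[...,2]>lo)&(P[...,2]<hi)]
        if len(q)>3: print(lo,len(q),(q.mean(0)*1000).round(1))
c=load('top0');P=cloud(c)
m=np.zeros((400,640),bool);m[255:275,403:422]=1
q=P[m&(P[...,2]>.02)];print('small',q.min(0).round(3),q.max(0).round(3))
s=load('side0');Ps=cloud(s);m=np.zeros((400,640),bool);m[140:190,370:390]=1
# green lean: fit plane of front face points
px=s['pixels'].astype(int)
g=m&(Ps[...,2]>.06)&(Ps[...,2]<.14)&(np.abs(Ps[...,0]-.489)<.04)&(np.abs(Ps[...,1]+.258)<.03)
q=Ps[g]
for a,b in((.06,.08),(.08,.1),(.1,.12),(.12,.135)):
    k=q[(q[:,2]>a)&(q[:,2]<b)];print(a,len(k),k.mean(0).round(4),k.min(0).round(4),k.max(0).round(4))
E
```

```text
top0 80
79 [471.3 285.9] [66.  34.6] 28.4 0.1072 line deg 29.5
1 [389.6 -28.7] [0. 0.] 0.0 1.0095 line deg -25.5
0.01 29 [473.5 272.3  16.1]
0.03 19 [473.  279.3  42. ]
0.06 41 [478.5 289.6  64.5]
0.08 44 [482.4 291.2  85. ]
side0 193
187 [470.7 290.2] [64.1 35.9] 27.4 0.1054 line deg 25.1
6 [207.7 633.9] [0. 0.] 0.0 0.5309 line deg 42.7
0.01 193 [463.9 298.2  17.9]
0.03 97 [467.8 298.2  41.7]
0.06 128 [474.9 296.2  65.3]
0.08 145 [476.6 297.7  85. ]
small [ 0.39  -0.278  0.021] [ 0.42  -0.029  1.01 ]
0.06 76 [ 0.4881 -0.2502  0.0698] [ 0.482 -0.276  0.06 ] [ 0.4965 -0.2347  0.0792]
0.08 82 [ 0.4877 -0.2506  0.0902] [ 0.4829 -0.2771  0.08  ] [ 0.496  -0.2335  0.0999]
0.1 84 [ 0.4881 -0.2499  0.1104] [ 0.4829 -0.2756  0.1003] [ 0.4961 -0.2339  0.1199]
0.12 74 [ 0.4886 -0.2514  0.1285] [ 0.4833 -0.2742  0.1205] [ 0.4961 -0.2346  0.1345]
```

Call:
servo_tool(deltas=[{"turn": -1, "tz": -0.14, "grip": -0.1}, {"turn": -1, "tz": -0.14, "grip": -0.1}, {"turn": -1, "tz": -0.14, "grip": -0.1}, {"turn": -1, "tz": -0.14, "grip": -0.1}, {"turn": -1, "tz": -0.14, "grip": -0.1}, {"turn": -1, "tz": -0.14, "grip": -0.1}, {"turn": -1, "tz": -0.14, "grip": -0.1}, {"turn": -1, "tz": -0.14, "grip": -0.1}, {"turn": -1, "tz": -0.14, "grip": -0.1}, {"turn": -1, "tz": -0.14, "grip": -0.1}, {"turn": -1, "tz": -0.14, "grip": -0.1}, {"turn": -1, "tz": -0.14, "grip": -0.1}, {"turn": -1, "tz": -0.14, "grip": -0.1}, {"turn": -0.1, "grip": -0.1}])

```text
schema error: expected keys tx, ty, tz, turn, grip
```

```bash
cat >> h.py <<'E'
from scipy.spatial.transform import Rotation as Ro
def go(x,y,z,yawx):
    s=robot.observe(); q=s['ee_rot']; R=Ro.from_quat([q[1],q[2],q[3],q[0]]).as_matrix()
    d=R.T@(np.array([x,y,z])-s['tcp_pos'])/.025
    yaw=np.degrees(np.arctan2(R[1,0],R[0,0])); t=-((yawx-yaw+180)%360-180)/5
    print('t',round(s['time'],2),'pos',s['tcp_pos'].round(4),'yaw',yaw.round(2),'tilt',R[:,2].round(4),'w',s['grip_width'].round(4),'F',s['force'].round(1),'M',s['moment'].round(2)); print('txyz units',d.round(3),'turn',round(t,3))
E
python3 -c "
from h import *
go(.4885,-.258,.24,81.9)"
```

```text
Traceback (most recent call last):
  File "h.py", line 21, in go
    print('t',round(s['time'],2),'pos',s['tcp_pos'].round(4),'yaw',yaw.round(2),'tilt',R[:,2].round(4),'w',s['grip_width'].round(4),'F',s['force'].round(1),'M',s['moment'].round(2)); print('txyz units',d.round(3),'turn',round(t,3))
                                                                                                           ^^^^^^^^^^^^^^^^^^^^^
AttributeError: 'float' object has no attribute 'round'
```

All keys are needed in each row.

Call:
servo_tool(deltas=[{"tx": 0, "ty": 0, "turn": -1, "tz": -0.14, "grip": -0.1}, {"tx": 0, "ty": 0, "turn": -1, "tz": -0.14, "grip": -0.1}, {"tx": 0, "ty": 0, "turn": -1, "tz": -0.14, "grip": -0.1}, {"tx": 0, "ty": 0, "turn": -1, "tz": -0.14, "grip": -0.1}, {"tx": 0, "ty": 0, "turn": -1, "tz": -0.14, "grip": -0.1}, {"tx": 0, "ty": 0, "turn": -1, "tz": -0.14, "grip": -0.1}, {"tx": 0, "ty": 0, "turn": -1, "tz": -0.14, "grip": -0.1}, {"tx": 0, "ty": 0, "turn": -1, "tz": -0.14, "grip": -0.1}, {"tx": 0, "ty": 0, "turn": -1, "tz": -0.14, "grip": -0.1}, {"tx": 0, "ty": 0, "turn": -1, "tz": -0.14, "grip": -0.1}, {"tx": 0, "ty": 0, "turn": -1, "tz": -0.14, "grip": -0.1}, {"tx": 0, "ty": 0, "turn": -1, "tz": -0.14, "grip": -0.1}, {"tx": 0, "ty": 0, "turn": -1, "tz": -0.14, "grip": -0.1}, {"tx": 0, "ty": 0, "turn": -0.1, "tz": 0, "grip": -0.1}])

```text
time: 1.32
tcp_pos: [0.1627, -0.5518, 0.2414]
ee_rot: [0.0, 0.755, 0.656, -0.0]
force: [0.1, 0.0, -0.2]
grip_width: 0.0384
```

```bash
sed -i "s/s\['grip_width'\].round(4)/round(float(s['grip_width']),4)/" h.py
python3 -c "
from h import *
go(.4885,-.258,.24,81.9)"
```

```text
t 1.32 pos [ 0.1627 -0.5518  0.2414] yaw 82.03 tilt [ 1.e-04 -7.e-04 -1.e+00] w 0.0384 F [ 0.1  0.  -0.2] M [ 0.01  0.03 -0.01]
txyz units [13.444 11.279  0.05 ] turn 0.026
```

Call:
servo_tool(deltas=[{"tx": 0.96, "ty": 0.8, "tz": 0, "turn": 0, "grip": -0.1}, {"tx": 0.96, "ty": 0.8, "tz": 0, "turn": 0, "grip": -0.1}, {"tx": 0.96, "ty": 0.8, "tz": 0, "turn": 0, "grip": -0.1}, {"tx": 0.96, "ty": 0.8, "tz": 0, "turn": 0, "grip": -0.1}, {"tx": 0.96, "ty": 0.8, "tz": 0, "turn": 0, "grip": -0.1}, {"tx": 0.96, "ty": 0.8, "tz": 0, "turn": 0, "grip": -0.1}, {"tx": 0.96, "ty": 0.8, "tz": 0, "turn": 0, "grip": -0.1}, {"tx": 0.96, "ty": 0.8, "tz": 0, "turn": 0, "grip": -0.1}, {"tx": 0.96, "ty": 0.8, "tz": 0, "turn": 0, "grip": -0.1}, {"tx": 0.96, "ty": 0.8, "tz": 0, "turn": 0, "grip": -0.1}, {"tx": 0.96, "ty": 0.8, "tz": 0, "turn": 0, "grip": -0.1}, {"tx": 0.96, "ty": 0.8, "tz": 0, "turn": 0, "grip": -0.1}, {"tx": 0.96, "ty": 0.8, "tz": 0, "turn": 0, "grip": -0.1}, {"tx": 0.96, "ty": 0.88, "tz": 0, "turn": 0, "grip": -0.1}, {"tx": 0, "ty": 0, "tz": 0, "turn": 0, "grip": -0.1}, {"tx": 0, "ty": 0, "tz": 0, "turn": 0, "grip": -0.1}, {"tx": 0, "ty": 0, "tz": 0, "turn": 0, "grip": -0.1}])

```text
time: 2.73
tcp_pos: [0.4886, -0.2584, 0.2405]
ee_rot: [-0.0, 0.755, 0.655, -0.0]
force: [-0.7, -0.5, 0.1]
grip_width: 0.0384
```

```bash
python3 -c "
from h import *
go(.4885,-.258,.075,81.9)
c=snap('wrist','wrist1')
P=cloud(c)
m=(P[...,2]>.09)&(P[...,2]<.137)&(np.hypot(P[...,0]-.4885,P[...,1]+.258)<.04)
q=P[m&(P[...,2]>.115)]
print(len(q),q[:,2].max(),cv2.minAreaRect((q[:,:2]*1000).astype(np.float32)))
m=(P[...,2]>.044)&(P[...,2]<.056)
q=P[m];print(len(q),cv2.minAreaRect((q[:,:2]*1000).astype(np.float32)))
"
```

```text
t 2.73 pos [ 0.4886 -0.2584  0.2405] yaw 81.9 tilt [-0.0012  0.     -1.    ] w 0.0384 F [-0.7 -0.5  0.1] M [ 0.03 -0.04 -0.02]
txyz units [1.800e-02 3.000e-03 6.619e+00] turn 0.0
331 0.13566766385207835 ((489.235595703125, -258.1853942871094), (40.07469940185547, 7.345279216766357), 81.90581512451172)
7158 ((499.07269287109375, -357.0008544921875), (583.2838134765625, 380.6528625488281), 83.30238342285156)
```

View pics/wrist1.png

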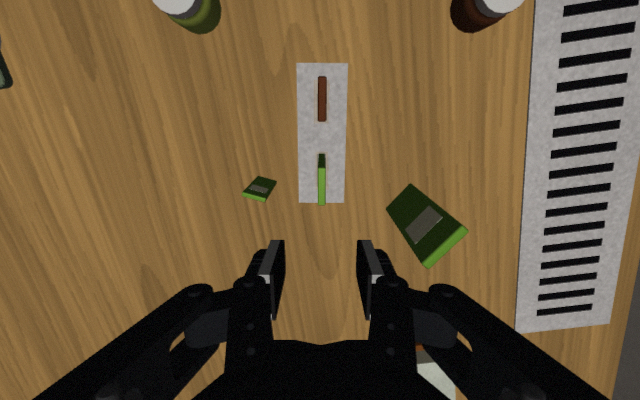

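The wrist view shows the sign (322,180) centred between the pads (272/370), so I'll descend and grip.

Call:
servo_tool(deltas=[{"tx": 0.01, "ty": 0.02, "tz": 0.8, "turn": 0, "grip": -0.1}, {"tx": 0, "ty": 0, "tz": 0.8, "turn": 0, "grip": -0.1}, {"tx": 0, "ty": 0, "tz": 0.8, "turn": 0, "grip": -0.1}, {"tx": 0, "ty": 0, "tz": 0.8, "turn": 0, "grip": -0.1}, {"tx": 0, "ty": 0, "tz": 0.8, "turn": 0, "grip": -0.1}, {"tx": 0, "ty": 0, "tz": 0.8, "turn": 0, "grip": -0.1}, {"tx": 0, "ty": 0, "tz": 0.8, "turn": 0, "grip": -0.1}, {"tx": 0, "ty": 0, "tz": 0.8, "turn": 0, "grip": -0.1}, {"tx": 0, "ty": 0, "tz": 0.2, "turn": 0, "grip": -0.1}, {"tx": 0, "ty": 0, "tz": 0, "turn": 0, "grip": -0.5}, {"tx": 0, "ty": 0, "tz": 0, "turn": 0, "grip": -0.8}, {"tx": 0, "ty": 0, "tz": 0, "turn": 0, "grip": -1}, {"tx": 0, "ty": 0, "tz": 0, "turn": 0, "grip": -1}, {"tx": 0, "ty": 0, "tz": 0, "turn": 0, "grip": -1}, {"tx": 0, "ty": 0, "tz": 0, "turn": 0, "grip": -1}, {"tx": 0, "ty": 0, "tz": 0, "turn": 0, "grip": -1}], grip_force=40)

```text
time: 4.12
tcp_pos: [0.4904, -0.259, 0.0774]
ee_rot: [0.001, 0.755, 0.656, 0.0]
force: [-0.4, -0.1, 4.8]
grip_width: 0.0065
```

```bash
python3 -c "
from h import *
go(.4892,-.258,.17,81.9)"
```

```text
t 4.12 pos [ 0.4904 -0.259   0.0774] yaw 81.95 tilt [ 0.0019 -0.0018 -1.    ] w 0.0065 F [-0.4 -0.1  4.8] M [-0.05  0.11 -0.08]
txyz units [ 0.026 -0.046 -3.705] turn 0.009
```

Call:
servo_tool(deltas=[{"tx": 0, "ty": 0, "tz": -0.3, "turn": 0, "grip": -1}, {"tx": 0, "ty": 0, "tz": -0.4, "turn": 0, "grip": -1}, {"tx": 0, "ty": 0, "tz": -0.4, "turn": 0, "grip": -1}, {"tx": 0, "ty": 0, "tz": -0.4, "turn": 0, "grip": -1}, {"tx": 0, "ty": 0, "tz": -0.4, "turn": 0, "grip": -1}, {"tx": 0, "ty": 0, "tz": -0.6, "turn": 0, "grip": -1}, {"tx": 0, "ty": 0, "tz": -0.8, "turn": 0, "grip": -1}, {"tx": 0, "ty": 0, "tz": -0.8, "turn": 0, "grip": -1}, {"tx": 0, "ty": 0, "tz": -0.8, "turn": 0, "grip": -1}, {"tx": 0, "ty": 0, "tz": -0.8, "turn": 0, "grip": -1}, {"tx": 0, "ty": 0, "tz": -0.6, "turn": 0, "grip": -1}, {"tx": 0, "ty": 0, "tz": 0, "turn": 0, "grip": -1}])

```text
time: 5.12
tcp_pos: [0.4918, -0.2598, 0.2389]
ee_rot: [0.004, 0.755, 0.656, 0.001]
force: [0.5, -0.9, -0.0]
grip_width: 0.007
```

```bash
python3 -c "
from h import *
go(.4845,.0155,.235,81.3)
c=snap('side','side2')
cv2.imwrite('pics/side2c.png',cv2.resize(c['pixels'][:300,280:480,::-1],None,fx=2.5,fy=2))
w=snap('wrist','wrist2')"
```

```text
t 5.12 pos [ 0.4918 -0.2598  0.2389] yaw 81.94 tilt [ 0.0074 -0.0054 -1.    ] w 0.007 F [ 0.5 -0.9 -0. ] M [-0.   -0.07  0.05]
txyz units [10.863 -1.834  0.093] turn 0.128
```

View pics/side2c.png

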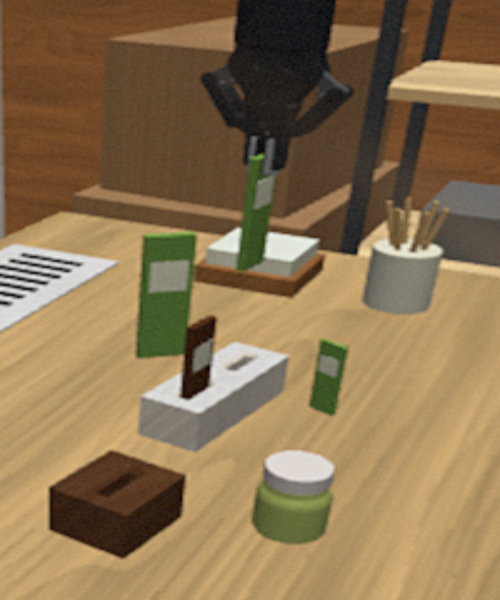

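View pics/wrist2.png

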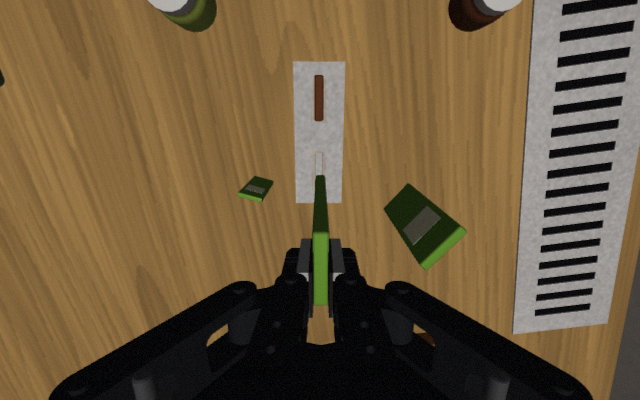

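The sign is gripped and clear of the rack. I'll measure its pose in the hand.

```bash
cat >> h.py <<'E'
def green(c,box,hi=.4,lo=.02,near=None):
    P=cloud(c); px=c['pixels'].astype(int); m=np.zeros((400,640),bool); u0,v0,u1,v1=box; m[v0:v1,u0:u1]=1
    g=m&(px[...,1]>1.25*px[...,0])&(px[...,1]>1.5*px[...,2])&(P[...,2]>lo)&(P[...,2]<hi)
    if near is not None: g&=np.hypot(P[...,0]-near[0],P[...,1]-near[1])<.06
    return P[g]
E
python3 -c "
from h import *
for t,c,b in(('s',load('side2'),(370,60,395,150)),('w',load('wrist2'),(290,150,350,320))):
  q=green(c,b,near=(.491,-.259)); print(t,len(q),q.min(0).round(4),q.max(0).round(4))
  z0,z1=q[:,2].min(),q[:,2].max()
  e=np.linspace(z0,z1,8)
  for a,bb in zip(e[:-1],e[1:]):
    k=q[(q[:,2]>=a)&(q[:,2]<=bb)]
    if len(k): 
      ax=np.radians(81.9); ex=np.array([np.sin(ax),-np.cos(ax)]);ey=np.array([np.cos(ax),np.sin(ax)])
      x=(k[:,:2]-[.4918,-.2598])@ex*1e3;y=(k[:,:2]-[.4918,-.2598])@ey*1e3
      print(((a+bb)/2).round(3),len(k),'x',x.min().round(1),x.max().round(1),'y',y.min().round(1),y.max().round(1))
"
```

```text
s 387 [ 0.4857 -0.2762  0.1699] [ 0.4969 -0.2341  0.2978]
0.179 72 x -4.9 2.0 y -15.7 24.4
0.197 75 x -5.3 2.6 y -13.6 24.0
0.216 74 x -5.3 1.1 y -16.2 24.7
0.234 59 x -5.2 1.5 y -16.9 25.0
0.252 26 x -5.0 1.5 y 17.6 25.9
0.27 38 x -5.1 1.6 y 0.2 25.1
0.289 43 x -6.0 2.3 y 4.1 24.6
w 1937 [ 0.4765 -0.2776  0.1703] [ 0.5048 -0.237   0.3453]
0.183 51 x -4.7 1.8 y 21.0 21.9
0.208 80 x -4.5 1.7 y 21.1 22.0
0.233 110 x -5.0 1.8 y 21.0 22.0
0.258 173 x -5.2 1.7 y 21.0 22.3
0.283 1354 x -16.5 12.2 y -17.8 22.4
0.308 96 x -15.1 11.0 y -10.1 14.4
0.333 73 x -12.2 8.6 y 8.4 18.3
```

Call:
servo_tool(deltas=[{"tx": 0.4, "ty": -0.15, "tz": 0, "turn": 0.1, "grip": -1}, {"tx": 0.9, "ty": -0.15, "tz": 0, "turn": 0, "grip": -1}, {"tx": 0.9, "ty": -0.15, "tz": 0, "turn": 0, "grip": -1}, {"tx": 0.9, "ty": -0.15, "tz": 0, "turn": 0, "grip": -1}, {"tx": 0.9, "ty": -0.15, "tz": 0, "turn": 0, "grip": -1}, {"tx": 0.9, "ty": -0.15, "tz": 0, "turn": 0, "grip": -1}, {"tx": 0.9, "ty": -0.15, "tz": 0, "turn": 0, "grip": -1}, {"tx": 0.9, "ty": -0.15, "tz": 0, "turn": 0, "grip": -1}, {"tx": 0.9, "ty": -0.15, "tz": 0, "turn": 0, "grip": -1}, {"tx": 0.9, "ty": -0.15, "tz": 0, "turn": 0, "grip": -1}, {"tx": 0.9, "ty": -0.15, "tz": 0, "turn": 0, "grip": -1}, {"tx": 0.9, "ty": -0.13, "tz": 0, "turn": 0, "grip": -1}, {"tx": 0.5, "ty": 0, "tz": 0.2, "turn": 0, "grip": -1}, {"tx": 0, "ty": 0, "tz": 0.8, "turn": 0, "grip": -1}, {"tx": 0, "ty": 0, "tz": 0.8, "turn": 0, "grip": -1}, {"tx": 0, "ty": 0, "tz": 0.8, "turn": 0, "grip": -1}, {"tx": 0, "ty": 0, "tz": 0.7, "turn": 0, "grip": -1}, {"tx": 0, "ty": 0, "tz": 0.2, "turn": 0, "grip": -1}, {"tx": 0, "ty": 0, "tz": 0, "turn": 0, "grip": -1}, {"tx": 0, "ty": 0, "tz": 0, "turn": 0, "grip": -1}])

```text
time: 6.88
tcp_pos: [0.485, 0.0157, 0.1456]
ee_rot: [-0.001, 0.758, 0.652, -0.0]
force: [-0.0, -0.5, -0.2]
grip_width: 0.0068
```

```bash
cat > m3.py <<'E'
from h import *
import sys
tag=sys.argv[1]
go(.4856,.0132,.144,81.3)
s=robot.observe(); T=s['tcp_pos'][:2]
q=s['ee_rot'];R=Ro.from_quat([q[1],q[2],q[3],q[0]]).as_matrix()
ey=R[:2,0];ex=R[:2,1]
c=snap('wrist','w'+tag); d=snap('side','s'+tag); t=snap('top','t'+tag)
for n,c in(('w',c),('s',d),('t',t)):
  P=cloud(c)
  m=(P[...,2]>.046)&(P[...,2]<.055)&(np.hypot(P[...,0]-.4845,P[...,1]-.0155)<.062)
  b=P[m]; r=cv2.minAreaRect((b[:,:2]*1000).astype(np.float32)); print(n,'base',len(b),np.round(r[0],1),np.round(r[1],1),round(r[2],2),'in tool x,y',((np.array(r[0])/1e3-T)@ey*1e3).round(1),((np.array(r[0])/1e3-T)@ex*1e3).round(1))
  g=green(c,(0,0,640,400),hi=.15,lo=.06,near=T)
  g=g[(g[:,2]<.11)]
  if len(g)<20: continue
  y=(g[:,:2]-T)@ey*1e3;x=(g[:,:2]-T)@ex*1e3
  print(n,'sign',len(g),'z',g[:,2].min().round(4),g[:,2].max().round(4),'toolx',np.percentile(y,[1,50,99]).round(1),'tooly',np.percentile(x,[1,50,99]).round(1))
E
python3 m3.py 3; python3 -c "
from h import *
c=load('w3');cv2.imwrite('pics/w3c.png',cv2.resize(c['pixels'][80:330,220:420,::-1],None,fx=3,fy=2.4,interpolation=2))
c=load('s3');cv2.imwrite('pics/s3c.png',cv2.resize(c['pixels'][120:300,250:410,::-1],None,fx=3.3,fy=3.3,interpolation=2))"
```

```text
t 6.88 pos [0.485  0.0157 0.1456] yaw 81.44 tilt [-1.4e-03  3.0e-04 -1.0e+00] w 0.0068 F [-0.  -0.5 -0.2] M [ 0.02 -0.02 -0.01]
txyz units [-0.095  0.038  0.064] turn 0.027
w base 4980 [484.8  16.5] [80.6 70.2] 80.7 in tool x,y 0.8 -0.3
w sign 69 z 0.0827 0.1093 toolx [20.5 21.  21.4] tooly [-4.  -0.7  2.6]
s base 869 [485.5  18.8] [83.9 71.4] 80.82 in tool x,y 3.1 -0.0
s sign 197 z 0.0772 0.1099 toolx [-16.    7.4  23.9] tooly [-4.3 -2.8  1.3]
t base 119 [472.1  25.7] [63.5 42.5] 81.4 in tool x,y 8.0 -14.2
```

View pics/w3c.png

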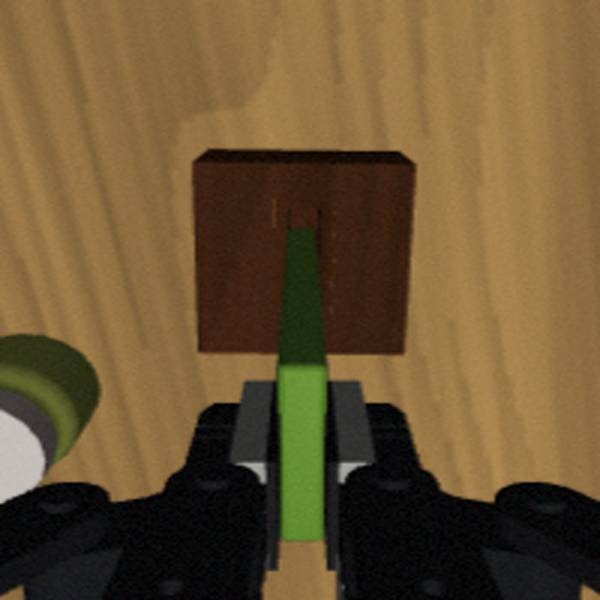

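View pics/s3c.png

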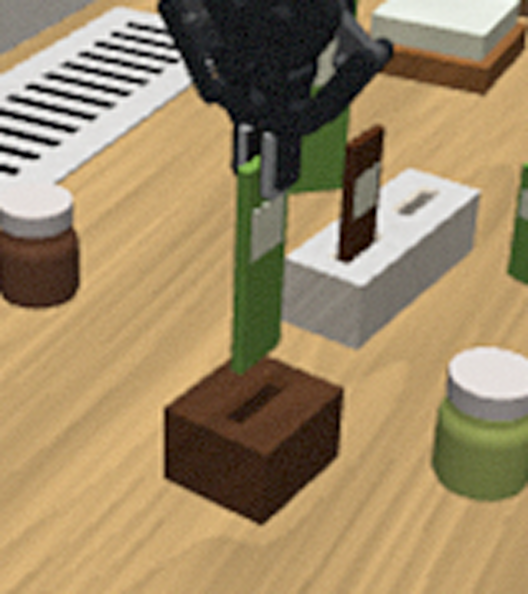

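Call:
servo_tool(deltas=[{"tx": -0.02, "ty": 0.03, "tz": 0.3, "turn": 0.08, "grip": -1}, {"tx": 0, "ty": 0, "tz": 0.3, "turn": 0, "grip": -1}, {"tx": 0, "ty": 0, "tz": 0.2, "turn": 0, "grip": -1}, {"tx": 0, "ty": 0, "tz": 0.2, "turn": 0, "grip": -1}, {"tx": 0, "ty": 0, "tz": 0.2, "turn": 0, "grip": -1}, {"tx": 0, "ty": 0, "tz": 0.2, "turn": 0, "grip": -1}, {"tx": 0, "ty": 0, "tz": 0, "turn": 0, "grip": -1}])

```text
time: 7.62
tcp_pos: [0.4852, 0.0149, 0.1095]
ee_rot: [-0.001, 0.76, 0.65, -0.001]
force: [-0.5, 0.1, -1.0]
grip_width: 0.007
```

```bash
python3 m3.py 4; python3 -c "
from h import *
c=load('w4');cv2.imwrite('pics/w4c.png',cv2.resize(c['pixels'][80:330,220:420,::-1],None,fx=3,fy=2.4,interpolation=2))
c=load('s4');cv2.imwrite('pics/s4c.png',cv2.resize(c['pixels'][120:300,250:410,::-1],None,fx=3.3,fy=3.3,interpolation=2))"
```

```text
t 7.62 pos [0.4852 0.0149 0.1095] yaw 81.03 tilt [-2.7e-03  4.0e-04 -1.0e+00] w 0.007 F [-0.5  0.1 -1. ] M [ 0.   -0.03  0.06]
txyz units [-0.064  0.021 -1.38 ] turn -0.054
w base 6370 [484.8  16.5] [80.6 70.2] 80.6 in tool x,y 1.5 -0.7
w sign 179 z 0.0616 0.11 toolx [20.2 21.1 21.4] tooly [-4.4 -0.7  2.9]
s base 804 [485.2  18.4] [83.1 72.3] 81.23 in tool x,y 3.4 -0.6
s sign 299 z 0.0601 0.1096 toolx [-15.1   8.2  23.8] tooly [-5.2 -3.5  0.7]
t base 124 [469.3  24.5] [67.7 37.4] 81.96 in tool x,y 7.0 -17.2
```

View pics/s4c.png

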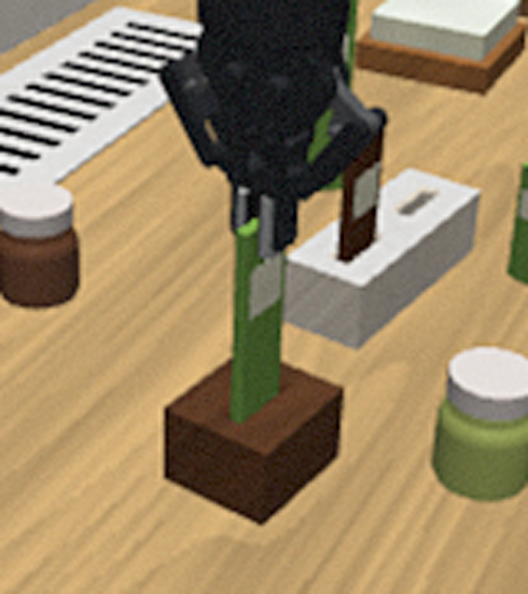

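The lower end is in the mouth with no force, so I'll carry on down.

Call:
servo_tool(deltas=[{"tx": 0.02, "ty": 0, "tz": 0.2, "turn": 0.04, "grip": -1}, {"tx": 0, "ty": 0, "tz": 0.2, "turn": 0, "grip": -1}, {"tx": 0, "ty": 0, "tz": 0.2, "turn": 0, "grip": -1}, {"tx": 0, "ty": 0, "tz": 0.2, "turn": 0, "grip": -1}, {"tx": 0, "ty": 0, "tz": 0.2, "turn": 0, "grip": -1}, {"tx": 0, "ty": 0, "tz": 0.15, "turn": 0, "grip": -1}, {"tx": 0, "ty": 0, "tz": 0.1, "turn": 0, "grip": -1}, {"tx": 0, "ty": 0, "tz": 0.05, "turn": 0, "grip": -1}, {"tx": 0, "ty": 0, "tz": 0, "turn": 0, "grip": -1}])

```text
time: 8.52
tcp_pos: [0.4863, 0.0152, 0.0782]
ee_rot: [-0.0, 0.761, 0.648, -0.0]
force: [0.9, -1.0, -0.0]
grip_width: 0.0071
```

```bash
python3 m3.py 5
```

```text
t 8.52 pos [0.4863 0.0152 0.0782] yaw 80.83 tilt [-4.e-04  1.e-04 -1.e+00] w 0.0071 F [ 0.9 -1.  -0. ] M [-0.01  0.    0.01]
txyz units [-0.085 -0.016 -2.634] turn -0.094
w base 7463 [484.9  16.7] [80.3 70.3] 80.54 in tool x,y 1.2 -1.6
w sign 281 z 0.06 0.11 toolx [20.5 21.1 21.7] tooly [-4.  -0.5  2.9]
s base 797 [485.5  18.8] [83.3 71.8] 81.31 in tool x,y 3.4 -1.4
s sign 156 z 0.06 0.1098 toolx [-14.4  19.3  23.9] tooly [-4.9 -3.5  1. ]
t base 117 [460.4  25. ] [28.6 69.4] 1.54 in tool x,y 5.5 -27.2
```

Call:
servo_tool(deltas=[{"tx": 0, "ty": -0.03, "tz": 0.06, "turn": 0, "grip": -1}, {"tx": 0, "ty": 0, "tz": 0.06, "turn": 0, "grip": -1}, {"tx": 0, "ty": 0, "tz": 0.04, "turn": 0, "grip": -1}, {"tx": 0, "ty": 0, "tz": 0, "turn": 0, "grip": -1}])

```text
time: 9.0
tcp_pos: [0.4869, 0.0152, 0.0773]
ee_rot: [0.001, 0.761, 0.648, 0.001]
force: [-5.7, 0.0, 14.2]
grip_width: 0.007
```

```bash
python3 m3.py 6;python3 -c "
from h import *
c=load('s6');g=green(c,(0,0,640,400),hi=.15,lo=.06,near=(.486,.016));print(np.sort(g[:,2])[-8:])"
```

```text
t 9.0 pos [0.4869 0.0152 0.0773] yaw 80.84 tilt [ 2.e-03 -4.e-04 -1.e+00] w 0.007 F [-5.7  0.  14.2] M [ 0.19  1.03 -0.02]
txyz units [-0.088 -0.032 -2.668] turn -0.092
w base 7427 [484.8  16.6] [80.5 70.2] 80.74 in tool x,y 1.1 -2.3
w sign 279 z 0.0605 0.1099 toolx [20.5 21.1 21.6] tooly [-4.4 -0.6  2.7]
s base 793 [485.   18.4] [83.1 71.7] 81.61 in tool x,y 2.9 -2.4
s sign 153 z 0.06 0.1096 toolx [-14.2  19.4  24.1] tooly [-5.6 -4.   1. ]
t base 111 [460.3  24.9] [28.5 69.4] 1.79 in tool x,y 5.3 -27.8
[0.13283814 0.13310606 0.13310769 0.13318074 0.13341419 0.13397664
 0.13483285 0.13691151]
```

Firm contact (14 N) at the same TCP height as in the rack, so the sign is home. Releasing it and rising.

Call:
servo_tool(deltas=[{"tx": 0, "ty": -0.04, "tz": -0.04, "turn": 0, "grip": -1}, {"tx": 0, "ty": -0.03, "tz": -0.04, "turn": 0, "grip": -1}, {"tx": 0, "ty": 0, "tz": 0, "turn": 0, "grip": -0.7}, {"tx": 0, "ty": 0, "tz": 0, "turn": 0, "grip": -0.3}, {"tx": 0, "ty": 0, "tz": 0, "turn": 0, "grip": -0.1}, {"tx": 0, "ty": 0, "tz": 0, "turn": 0, "grip": -0.1}, {"tx": 0, "ty": 0, "tz": 0, "turn": 0, "grip": -0.1}, {"tx": 0, "ty": 0, "tz": -0.3, "turn": 0, "grip": -0.1}, {"tx": 0, "ty": 0, "tz": -0.8, "turn": 0, "grip": -0.1}, {"tx": 0, "ty": 0, "tz": -1, "turn": 0, "grip": -0.1}, {"tx": 0, "ty": 0, "tz": -1, "turn": 0, "grip": -0.1}, {"tx": 0, "ty": 0, "tz": -1, "turn": 0, "grip": -0.1}, {"tx": 0, "ty": 0, "tz": -1, "turn": 0, "grip": 0}, {"tx": 0, "ty": 0, "tz": -1, "turn": 0, "grip": 0}, {"tx": 0, "ty": 0, "tz": -1, "turn": 0, "grip": 0}, {"tx": 0, "ty": 0, "tz": 0, "turn": 0, "grip": 0}])

```text
time: 10.48
tcp_pos: [0.4876, 0.0152, 0.2608]
ee_rot: [0.005, 0.761, 0.648, 0.004]
force: [1.0, 0.2, 1.1]
grip_width: 0.043
```

```bash
cat > m7.py <<'E'
from h import *
import sys
tag=sys.argv[1]
for n in('side','wrist','top'):
    c=snap(n,n[0]+tag); P=cloud(c)
    g=green(c,(0,0,640,400),hi=.15,lo=.06,near=(.486,.016))
    ex=np.array([np.cos(np.radians(-9)),np.sin(np.radians(-9))]);ey=np.array([-ex[1],ex[0]])
    m=(P[...,2]>.046)&(P[...,2]<.055)&(np.hypot(P[...,0]-.4845,P[...,1]-.0155)<.062)
    b=P[m]; r=cv2.minAreaRect((b[:,:2]*1000).astype(np.float32)); print(n,'base',len(b),np.round(r[0],1),np.round(r[1],1),round(r[2],2))
    B=np.array(r[0])/1e3
    for lo,hi in((.06,.075),(.075,.09),(.09,.105),(.105,.12),(.12,.129),(.129,.137)):
        k=g[(g[:,2]>=lo)&(g[:,2]<hi)]
        if len(k)<8: continue
        x=(k[:,:2]-B)@ex*1e3;y=(k[:,:2]-B)@ey*1e3
        print(lo,len(k),'x',np.percentile(x,[1,50,99]).round(1),'y',np.percentile(y,[1,50,99]).round(1))
    k=g[g[:,2]>.129]
    if len(k)>8: r=cv2.minAreaRect((k[:,:2]*1000).astype(np.float32)); print('top',np.round(r[0],1),np.round(r[1],1),round(r[2],2),k[:,2].max())
E
python3 m7.py 7; python3 -c "
from h import *
go(.471,.288,.26,118.3)
print(robot.observe()['joint_positions'].round(2))
c=load('s7');cv2.imwrite('pics/s7c.png',cv2.resize(c['pixels'][120:300,250:410,::-1],None,fx=3.3,fy=3.3,interpolation=2))"
```

```text
side base 803 [485.4  19. ] [82.5 70.8] 80.44
0.06 87 x [-5.7 -4.1 -0.4] y [-19.6   4.5  20.3]
0.075 28 x [-5.4 -3.1  0.6] y [ 1.8 18.6 20.3]
0.09 26 x [-4.9 -2.9  1.6] y [15.3 18.4 20.6]
0.105 88 x [-5.3 -3.9 -0.8] y [-18.4   2.9  20.1]
0.12 56 x [-5.4 -4.  -0.2] y [-18.3   3.4  20.6]
0.129 51 x [-5.1 -3.2  0.5] y [-16.1   3.   19.7]
top [483.  21.] [36.5  5.9] 77.96 0.1334790014611812
wrist base 2774 [484.8  16.3] [80.5 70.1] 80.61
0.06 11 x [-4.  -1.4  2.3] y [19.7 20.1 20.3]
0.075 9 x [-3.8 -0.1  2.2] y [19.8 20.1 20.4]
0.09 11 x [-3.6 -1.3  2.1] y [19.9 20.2 20.4]
0.105 15 x [-3.5 -0.1  2.2] y [19.8 20.2 20.3]
0.129 249 x [-3.6 -0.2  3. ] y [-17.7   2.1  20.2]
top [484.8  17.5] [38.5  6.5] 80.47 0.13653821681133693
top base 103 [466.4  20.6] [41.7 64.5] 23.22
0.129 13 x [14.2 17.  21. ] y [-18.9 -14.4  -8.1]
top [481.7   4.9] [ 4.8 11.9] 3.0 0.13630881152497742
t 10.63 pos [0.4838 0.0157 0.2541] yaw 80.83 tilt [ 3.e-04 -0.e+00 -1.e+00] w 0.043 F [-0.1 -0.1 -0.7] M [-0.03 -0.03 -0.03]
txyz units [10.673 -2.241 -0.236] turn -7.494
[-0.15 -0.03  1.68  0.    1.49  0.01]
```

View pics/s7c.png

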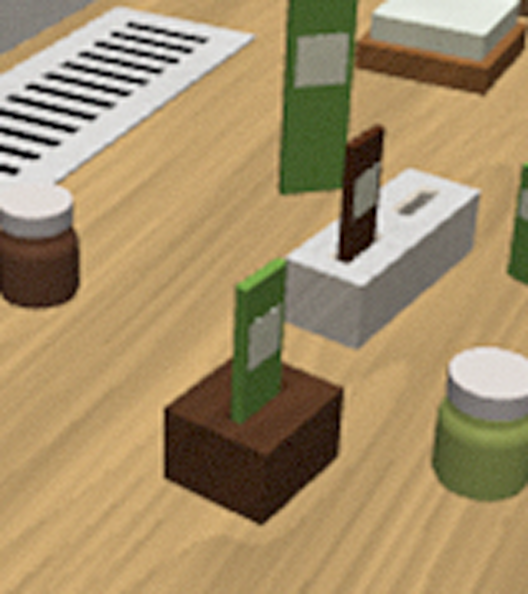

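View pics/w7.png

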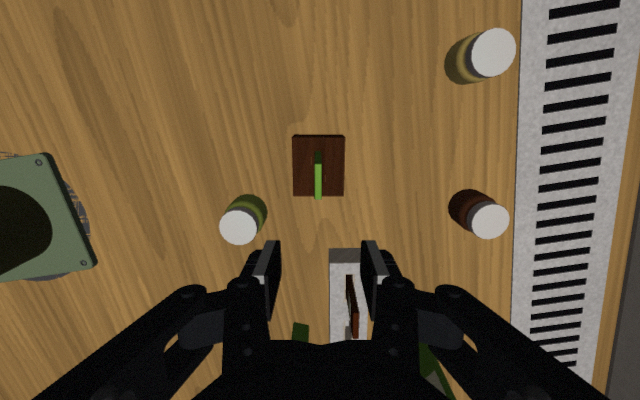

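The sign stands upright and fully home (top at z≈0.133, centred to under 1 mm). Next is the clip.

Call:
servo_tool(deltas=[{"tx": 0.89, "ty": -0.19, "tz": 0, "turn": 0, "grip": 0.3}, {"tx": 0.89, "ty": -0.19, "tz": 0, "turn": 0, "grip": 0.6}, {"tx": 0.89, "ty": -0.19, "tz": 0, "turn": 0, "grip": 1}, {"tx": 0.89, "ty": -0.19, "tz": 0, "turn": 0, "grip": 1}, {"tx": 0.89, "ty": -0.19, "tz": 0, "turn": 0, "grip": 1}, {"tx": 0.89, "ty": -0.19, "tz": 0, "turn": 0, "grip": 1}, {"tx": 0.89, "ty": -0.19, "tz": 0, "turn": 0, "grip": 1}, {"tx": 0.89, "ty": -0.19, "tz": 0, "turn": 0, "grip": 1}, {"tx": 0.89, "ty": -0.19, "tz": 0, "turn": 0, "grip": 1}, {"tx": 0.89, "ty": -0.19, "tz": 0, "turn": 0, "grip": 1}, {"tx": 0.89, "ty": -0.19, "tz": 0, "turn": 0, "grip": 1}, {"tx": 0.89, "ty": -0.19, "tz": 0, "turn": 0, "grip": 1}, {"tx": 0, "ty": 0, "tz": 0, "turn": -1, "grip": 1}, {"tx": 0, "ty": 0, "tz": 0, "turn": -1, "grip": 1}, {"tx": 0, "ty": 0, "tz": 0, "turn": -1, "grip": 1}, {"tx": 0, "ty": 0, "tz": 0, "turn": -1, "grip": 1}, {"tx": 0, "ty": 0, "tz": 0, "turn": -1, "grip": 1}, {"tx": 0, "ty": 0, "tz": 0, "turn": -1, "grip": 1}, {"tx": 0, "ty": 0, "tz": 0, "turn": -1, "grip": 1}, {"tx": 0, "ty": 0, "tz": 0, "turn": -0.5, "grip": 1}])

```text
time: 12.3
tcp_pos: [0.469, 0.2878, 0.2516]
ee_rot: [-0.001, 0.511, 0.86, -0.002]
force: [-0.7, 0.2, -0.2]
grip_width: 0.0853
```

Call:
servo_tool(deltas=[{"tx": 0, "ty": 0, "tz": 0, "turn": 0, "grip": 1}, {"tx": 0, "ty": 0, "tz": 0, "turn": 0, "grip": 1}, {"tx": 0, "ty": 0, "tz": 0, "turn": 0, "grip": 1}])

```text
time: 12.55
tcp_pos: [0.4696, 0.2881, 0.2528]
ee_rot: [-0.001, 0.513, 0.858, -0.001]
force: [-0.1, -0.8, 0.7]
grip_width: 0.0855
```

```bash
cat > m8.py <<'E'
from h import *
import sys
tag=sys.argv[1]
go(.471,.288,.26,118.3)
c=snap('wrist','w'+tag); P=cloud(c); px=c['pixels'].astype(int)
red=(px[...,0]>2*px[...,1])&(px[...,2]<.6*px[...,0])&(np.hypot(P[...,0]-.471,P[...,1]-.288)<.06)&(P[...,2]>0)&(P[...,2]<.15)
s=robot.observe(); T=s['tcp_pos'][:2]; q=s['ee_rot'];R=Ro.from_quat([q[1],q[2],q[3],q[0]]).as_matrix()
for lo in(.005,.05,.085,.097):
    k=P[red&(P[...,2]>lo)]; r=cv2.minAreaRect((k[:,:2]*1000).astype(np.float32)); d=np.append(np.array(r[0])/1e3-T,0)@R*1e3
    print(lo,len(k),np.round(r[0],1),np.round(r[1],1),round(r[2],2),'tool xy',d[:2].round(1),k[:,2].max().round(4))
E
python3 m8.py 8
```

```text
t 12.55 pos [0.4696 0.2881 0.2528] yaw 118.28 tilt [-2.e-03 -8.e-04 -1.e+00] w 0.0855 F [-0.1 -0.8  0.7] M [ 0.   -0.04 -0.04]
txyz units [-0.028  0.047 -0.286] turn -0.005
0.005 1403 [470.5 289.7] [65.1 39.6] 27.3 tool xy [1.  1.4] 0.1071
0.05 1235 [471.3 288.1] [65.2 35.8] 27.12 tool xy [-0.8  1.4] 0.1071
0.085 613 [471.4 288. ] [65.2 35.7] 27.12 tool xy [-0.9  1.4] 0.1071
0.097 361 [471.4 288. ] [65.2 35.7] 27.12 tool xy [-0.9  1.4] 0.1071
```

View pics/w8.png

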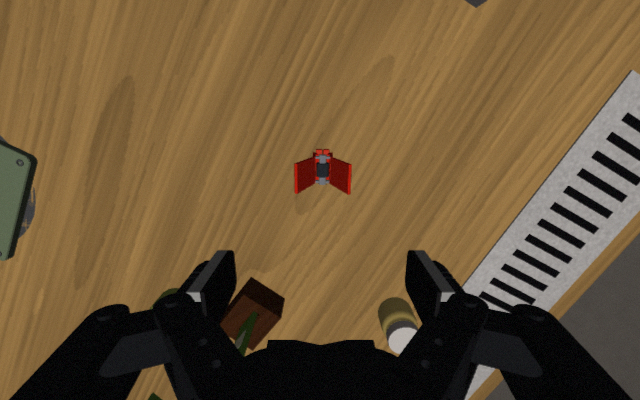

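Clip handles at (295–351, 150–192), centred between the pads. Small correction, then descend.

Call:
servo_tool(deltas=[{"tx": -0.04, "ty": 0.05, "tz": 0.6, "turn": 0.23, "grip": 1}, {"tx": 0, "ty": 0, "tz": 0.8, "turn": 0, "grip": 1}, {"tx": 0, "ty": 0, "tz": 0.8, "turn": 0, "grip": 1}, {"tx": 0, "ty": 0, "tz": 0.8, "turn": 0, "grip": 1}, {"tx": 0, "ty": 0, "tz": 0.8, "turn": 0, "grip": 1}, {"tx": 0, "ty": 0, "tz": 0.2, "turn": 0, "grip": 1}, {"tx": 0, "ty": 0, "tz": 0, "turn": 0, "grip": 1}, {"tx": 0, "ty": 0, "tz": 0, "turn": 0, "grip": 1}])

```text
time: 13.27
tcp_pos: [0.4721, 0.2881, 0.1545]
ee_rot: [0.0, 0.521, 0.853, 0.0]
force: [-0.3, 0.1, 0.4]
grip_width: 0.0853
```

```bash
python3 m8.py 9; python3 -c "
from h import *
go(.471,.288,.058,117.1)
cv2.imwrite('pics/w9c.png',load('w9')['pixels'][:,:,::-1])"
```

```text
t 13.27 pos [0.4721 0.2881 0.1545] yaw 117.17 tilt [ 3.e-04  1.e-04 -1.e+00] w 0.0853 F [-0.3  0.1  0.4] M [ 0.01 -0.   -0.02]
txyz units [ 0.015 -0.04  -4.222] turn -0.226
0.005 2687 [470.5 289.8] [65.5 39.7] 27.06 tool xy [ 2.2 -1.4] 0.1064
0.05 2361 [471.4 288.1] [65.5 35.9] 27.33 tool xy [ 0.3 -1.3] 0.1064
0.085 1234 [471.4 288.1] [65.5 35.9] 27.33 tool xy [ 0.3 -1.3] 0.1064
0.097 701 [471.5 288. ] [65.5 35.9] 27.4 tool xy [ 0.3 -1.3] 0.1064
t 13.32 pos [0.4727 0.2884 0.1553] yaw 117.17 tilt [ 2.1e-03  9.0e-04 -1.0e+00] w 0.0856 F [-0.6 -0.4  0.2] M [ 0.   -0.03 -0.01]
txyz units [ 0.018 -0.079  3.893] turn 0.015
```

View pics/w9c.png

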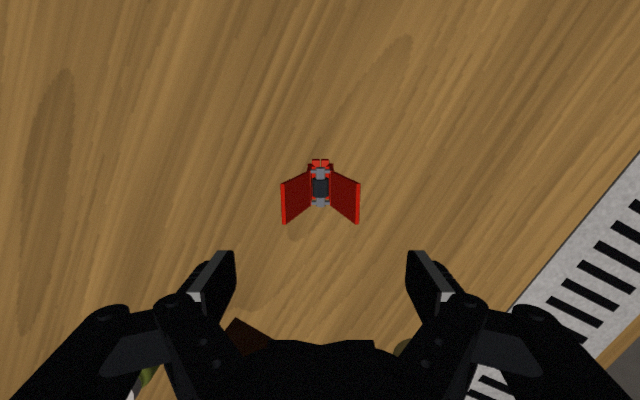

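Call:
servo_tool(deltas=[{"tx": 0.01, "ty": -0.02, "tz": 0.6, "turn": 0, "grip": 1}, {"tx": 0, "ty": 0, "tz": 0.7, "turn": 0, "grip": 1}, {"tx": 0, "ty": 0, "tz": 0.7, "turn": 0, "grip": 1}, {"tx": 0, "ty": 0, "tz": 0.7, "turn": 0, "grip": 1}, {"tx": 0, "ty": 0, "tz": 0.6, "turn": 0, "grip": 1}, {"tx": 0, "ty": 0, "tz": 0.4, "turn": 0, "grip": 1}, {"tx": 0, "ty": 0, "tz": 0.2, "turn": 0, "grip": 1}, {"tx": 0, "ty": 0, "tz": 0, "turn": 0, "grip": 1}, {"tx": 0, "ty": 0, "tz": 0, "turn": 0, "grip": 1}])

```text
time: 14.07
tcp_pos: [0.4721, 0.2884, 0.0575]
ee_rot: [0.0, 0.521, 0.853, 0.001]
force: [0.7, -0.3, 0.7]
grip_width: 0.085
```

```bash
python3 -c "
from h import *
go(.471,.288,.058,117.1)
c=snap('wrist','w10');c=snap('side','s10');cv2.imwrite('pics/s10c.png',cv2.resize(c['pixels'][220:400,170:330,::-1],None,fx=3.3,fy=3.3,interpolation=2))"
```

```text
t 14.07 pos [0.4721 0.2884 0.0575] yaw 117.18 tilt [ 1.6e-03  7.0e-04 -1.0e+00] w 0.085 F [ 0.7 -0.3  0.7] M [-0.02 -0.03 -0.02]
txyz units [ 0.006 -0.047 -0.021] turn 0.016
```

View pics/s10c.png

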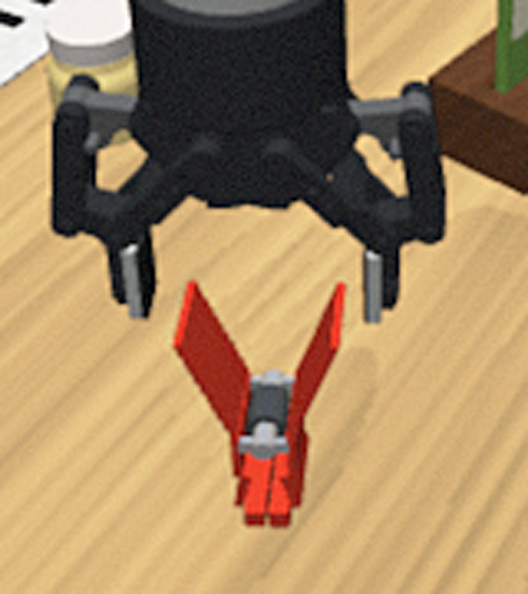

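View pics/w10.png

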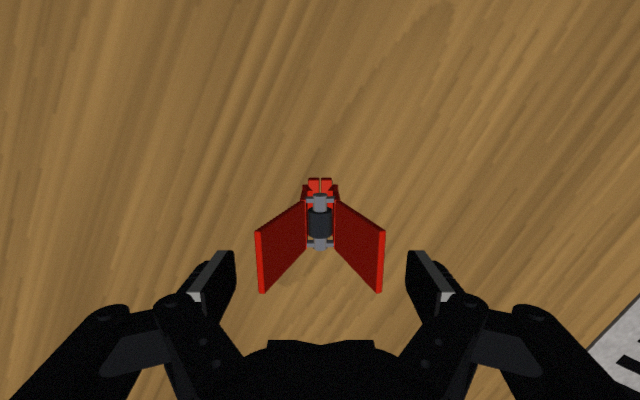

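```bash
python3 -c "
from h import *
c=load('s10');P=cloud(c)
# crop px -> full
for n,(u,v) in dict(lpad_tip=(140,312),lpad_top=(130,255),lblk=(122,295),rpad_tip=(374,315),rpad_top=(374,260),lh_top=(192,287),lh_topn=(181,340),rh_top=(340,288)).items():
    U,V=170+u/3.3,220+v/3.3; print(n,pt(c,U,V).round(4))
"
```

```text
lpad_tip [0.5067 0.3191 0.1114]
lpad_top [0.5075 0.3198 0.1415]
lblk [0.5147 0.3193 0.1169]
rpad_tip [0.4243 0.2782 0.1132]
rpad_top [0.4244 0.2775 0.1414]
lh_top [0.5032 0.2914 0.1028]
lh_topn [0.4893 0.3169 0.1028]
rh_top [0.4497 0.263  0.1029]
```

The side camera puts the finger tips at z≈0.11, although the TCP is reported at 0.0575. I'll check that against the wrist camera.

```bash
python3 -c "
from h import *
c=load('w10');P=cloud(c)
for u,v in((228,260),(222,285),(412,260),(420,285),(215,300),(260,280)): print((u,v),P[v,u].round(4))
for t,z in (('s3',.1456),('side2',.2389),('s6',.0773)):
  c=load(t);P=cloud(c); px=c['pixels'].astype(int)
  T=(.491,-.2595) if t=='side2' else (.4855,.0155)
  m=(np.hypot(P[...,0]-T[0],P[...,1]-T[1])<.03)&(px.max(-1)<130)&(px.max(-1)-px.min(-1)<14)&(P[...,2]>.06)
  print(t,z,np.sort(P[m][:,2])[:12].round(4))
"
```

```text
(228, 260) [0.4299 0.277  0.1177]
(222, 285) [0.4327 0.2704 0.1267]
(412, 260) [0.5061 0.3146 0.1155]
(420, 285) [0.5085 0.3102 0.1281]
(215, 300) [0.4332 0.2702 0.1367]
(260, 280) [0.4481 0.2657 0.1053]
s3 0.1456 [0.1534 0.1602 0.1747 0.175  0.175  0.1766 0.177  0.1818 0.182  0.1821
 0.1828 0.183 ]
side2 0.2389 [0.2388 0.2416 0.2434 0.246  0.2461 0.2526 0.2695 0.2749 0.2749 0.2752
 0.276  0.2764]
s6 0.0773 [0.084  0.09   0.1045 0.1054 0.1054 0.1055 0.1061 0.112  0.1133 0.1146
 0.1154 0.1157]
```

Both cameras agree. The real tips are about 38 mm (shut) to 53 mm (open) above the reported TCP, and the lateral position is fine. I'll use the seen tips as the reference and go 37 mm deeper.

Call:
servo_tool(deltas=[{"tx": 0, "ty": -0.02, "tz": 0.3, "turn": 0, "grip": 1}, {"tx": 0, "ty": 0, "tz": 0.3, "turn": 0, "grip": 1}, {"tx": 0, "ty": 0, "tz": 0.3, "turn": 0, "grip": 1}, {"tx": 0, "ty": 0, "tz": 0.3, "turn": 0, "grip": 1}, {"tx": 0, "ty": 0, "tz": 0.2, "turn": 0, "grip": 1}, {"tx": 0, "ty": 0, "tz": 0.1, "turn": 0, "grip": 1}, {"tx": 0, "ty": 0, "tz": 0, "turn": 0, "grip": 1}])

```text
time: 14.75
tcp_pos: [0.4699, 0.2874, 0.0178]
ee_rot: [-0.001, 0.521, 0.853, -0.001]
force: [-0.6, -0.6, -0.1]
grip_width: 0.0856
```

```bash
python3 -c "
from h import *
go(.471,.288,.020,117.1)
c=snap('wrist','w11');c=snap('side','s11');cv2.imwrite('pics/s11c.png',cv2.resize(c['pixels'][220:400,170:330,::-1],None,fx=3.3,fy=3.3,interpolation=2))"
```

```text
t 14.75 pos [0.4699 0.2874 0.0178] yaw 117.18 tilt [-2.1e-03 -8.0e-04 -1.0e+00] w 0.0856 F [-0.6 -0.6 -0.1] M [-0.01  0.01 -0.02]
txyz units [ 0.001  0.049 -0.089] turn 0.016
```

View pics/s11c.png

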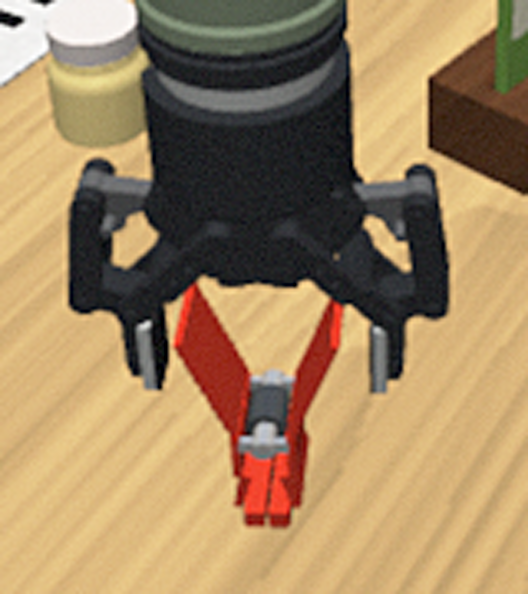

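View pics/w11.png

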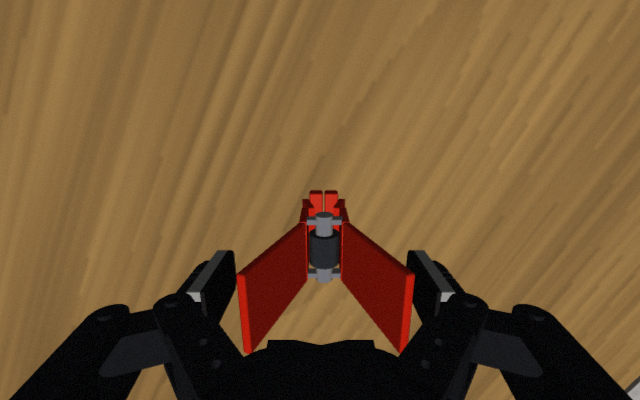

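Call:
servo_tool(deltas=[{"tx": 0, "ty": 0.04, "tz": 0, "turn": 0, "grip": 0.6}, {"tx": 0, "ty": 0, "tz": -0.03, "turn": 0, "grip": 0.5}, {"tx": 0, "ty": 0, "tz": -0.04, "turn": 0, "grip": 0.35}, {"tx": 0, "ty": 0, "tz": -0.05, "turn": 0, "grip": 0.2}, {"tx": 0, "ty": 0, "tz": -0.05, "turn": 0, "grip": 0.05}, {"tx": 0, "ty": 0, "tz": -0.04, "turn": 0, "grip": -0.1}], grip_force=40)

```text
time: 15.35
tcp_pos: [0.4724, 0.2886, 0.0253]
ee_rot: [0.0, 0.521, 0.853, 0.001]
force: [-0.3, -0.1, 0.6]
grip_width: 0.0385
```

```bash
python3 -c "
from h import *
go(.471,.288,.020,117.1)
c=snap('wrist','w12');c=snap('side','s12');cv2.imwrite('pics/s12c.png',cv2.resize(c['pixels'][220:400,170:330,::-1],None,fx=3.3,fy=3.3,interpolation=2))"
```

```text
t 15.35 pos [0.4724 0.2886 0.0253] yaw 117.19 tilt [ 1.6e-03  7.0e-04 -1.0e+00] w 0.0385 F [-0.3 -0.1  0.6] M [-0.1   0.14 -0.03]
txyz units [ 0.005 -0.063  0.212] turn 0.017
```

View pics/s12c.png

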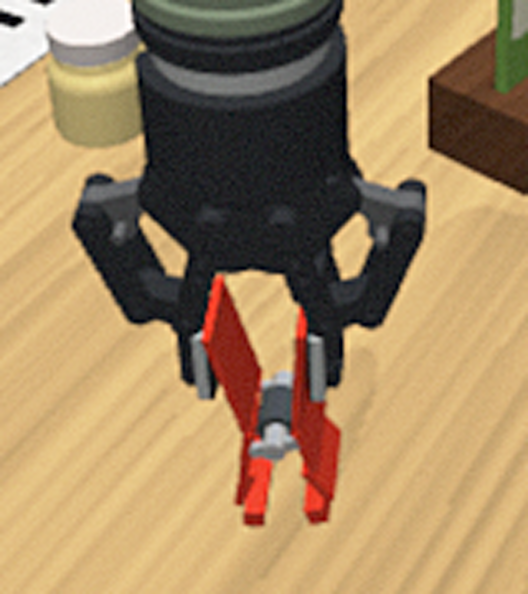

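View pics/w12.png

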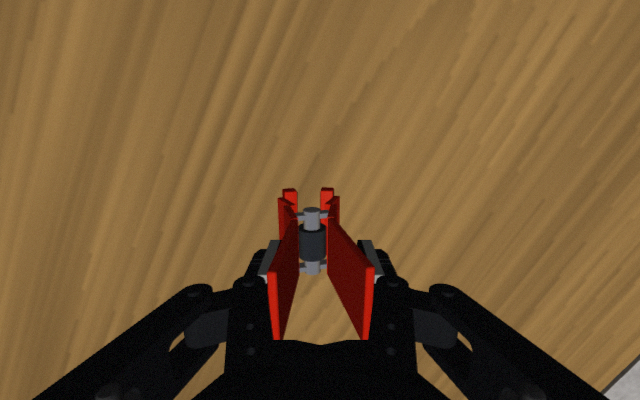

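Call:
servo_tool(deltas=[{"tx": 0, "ty": 0, "tz": -0.02, "turn": 0, "grip": -0.2}, {"tx": 0, "ty": 0, "tz": -0.02, "turn": 0, "grip": -0.3}, {"tx": 0, "ty": 0, "tz": -0.02, "turn": 0, "grip": -0.4}, {"tx": 0, "ty": 0, "tz": -0.01, "turn": 0, "grip": -0.6}, {"tx": 0, "ty": 0, "tz": 0, "turn": 0, "grip": -1}, {"tx": 0, "ty": 0, "tz": 0, "turn": 0, "grip": -1}, {"tx": 0, "ty": 0, "tz": 0, "turn": 0, "grip": -1}, {"tx": 0, "ty": 0, "tz": 0, "turn": 0, "grip": -1}], grip_force=40)

```text
time: 16.12
tcp_pos: [0.4715, 0.2882, 0.0257]
ee_rot: [-0.0, 0.521, 0.853, -0.0]
force: [-0.8, -1.0, -1.0]
grip_width: 0.023
```

```bash
python3 -c "
from h import *
go(.471,.288,.020,117.1)
c=snap('wrist','w13');c=snap('side','s13');cv2.imwrite('pics/s13c.png',cv2.resize(c['pixels'][220:400,170:330,::-1],None,fx=3.3,fy=3.3,interpolation=2))"
```

```text
t 16.12 pos [0.4715 0.2882 0.0257] yaw 117.18 tilt [-4.e-04 -2.e-04 -1.e+00] w 0.023 F [-0.8 -1.  -1. ] M [ 0.03  0.01 -0.04]
txyz units [ 0.003 -0.021  0.228] turn 0.017
```

View pics/s13c.png

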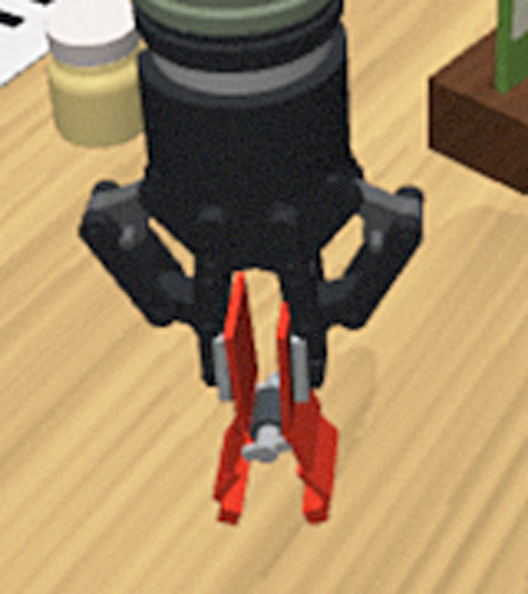

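View pics/w13.png

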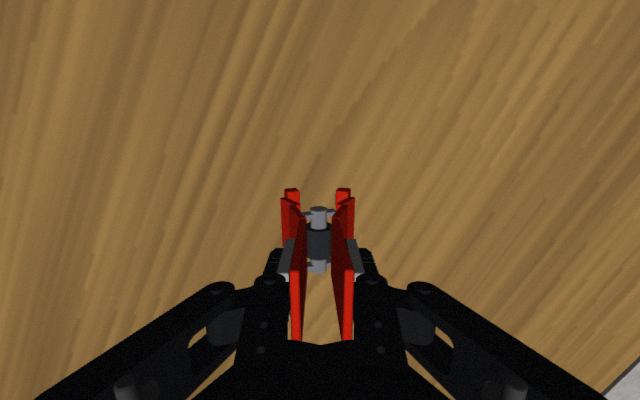

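The clip is squeezed to its stop (23 mm) and sits squarely in the pads. Lifting.

Call:
servo_tool(deltas=[{"tx": 0, "ty": 0, "tz": -0.3, "turn": 0, "grip": -1}, {"tx": 0, "ty": 0, "tz": -0.6, "turn": 0, "grip": -1}, {"tx": 0, "ty": 0, "tz": -0.8, "turn": 0, "grip": -1}, {"tx": 0, "ty": 0, "tz": -0.8, "turn": 0, "grip": -1}, {"tx": 0, "ty": 0, "tz": -0.8, "turn": 0, "grip": -1}, {"tx": 0, "ty": 0, "tz": -0.8, "turn": 0, "grip": -1}, {"tx": 0, "ty": 0, "tz": -0.8, "turn": 0, "grip": -1}, {"tx": 0, "ty": 0, "tz": -0.8, "turn": 0, "grip": -1}, {"tx": 0, "ty": 0, "tz": -0.8, "turn": 0.9, "grip": -1}, {"tx": 0, "ty": 0, "tz": -0.5, "turn": 0.9, "grip": -1}, {"tx": 0, "ty": 0, "tz": 0, "turn": 0.9, "grip": -1}, {"tx": 0, "ty": 0, "tz": 0, "turn": 0.9, "grip": -1}, {"tx": 0, "ty": 0, "tz": 0, "turn": 0.9, "grip": -1}, {"tx": 0, "ty": 0, "tz": 0, "turn": 0.9, "grip": -1}, {"tx": 0, "ty": 0, "tz": 0, "turn": 0.9, "grip": -1}, {"tx": 0, "ty": 0, "tz": 0, "turn": 0.9, "grip": -1}, {"tx": 0, "ty": 0, "tz": 0, "turn": 0.12, "grip": -1}, {"tx": 0, "ty": 0, "tz": 0, "turn": 0, "grip": -1}])

```text
time: 17.72
tcp_pos: [0.4717, 0.2883, 0.2014]
ee_rot: [0.0, 0.762, 0.647, 0.0]
force: [-0.2, -0.2, -1.5]
grip_width: 0.0231
```

```bash
cat > m14.py <<'E'
from h import *
import sys
tag=sys.argv[1]
go(.4848,.0168,.20,80.55)
s=robot.observe(); T=s['tcp_pos']; q=s['ee_rot'];R=Ro.from_quat([q[1],q[2],q[3],q[0]]).as_matrix()
for n in('side','wrist'):
    c=snap(n,n[0]+tag); P=cloud(c); px=c['pixels'].astype(int)
    red=(px[...,0]>2*px[...,1])&(px[...,2]<.6*px[...,0])&(np.hypot(P[...,0]-T[0],P[...,1]-T[1])<.06)&(P[...,2]>.02)&(P[...,2]<.4)
    k=P[red]; L=(k-[T[0],T[1],0])@np.c_[R[:,0],R[:,1],[0,0,1]]*1e3
    z0=L[:,2].min(); print(n,'zmin',z0.round(1),'zmax',L[:,2].max().round(1))
    e=np.arange(z0,L[:,2].max()+12,12)
    for a,b in zip(e[:-1],e[1:]):
        j=L[(L[:,2]>=a)&(L[:,2]<b)]
        if len(j)>5: print(a.round(0),len(j),'tx',np.percentile(j[:,0],[1,99]).round(1),'ty',np.percentile(j[:,1],[1,99]).round(1))
E
python3 m14.py 14; python3 -c "
from h import *
c=load('s14');u,v=proj(c,robot.observe()['tcp_pos']);u,v=int(u),int(v);print(u,v);cv2.imwrite('pics/s14c.png',cv2.resize(c['pixels'][max(0,v-110):v+80,max(0,u-90):u+90,::-1],None,fx=3,fy=3,interpolation=2))"
```

```text
t 17.72 pos [0.4717 0.2883 0.2014] yaw 80.66 tilt [ 4.e-04  2.e-04 -1.e+00] w 0.0231 F [-0.2 -0.2 -1.5] M [-0.01 -0.04 -0.  ]
txyz units [-10.629   2.28    0.055] turn 0.023
side zmin 176.6 zmax 300.6
177.0 372 tx [-17.9  23.8] ty [-26.3  19.1]
189.0 329 tx [-16.1  22. ] ty [-27.3  18.8]
201.0 258 tx [-16.5  19.9] ty [-20.7  13.6]
213.0 316 tx [-16.6  19.8] ty [-18.7  11.5]
225.0 241 tx [-16.8  19.8] ty [-14.2   8.3]
237.0 146 tx [ 5.8 19.6] ty [-12.7   8.3]
249.0 165 tx [ 5.5 20.2] ty [-12.9   9.4]
261.0 183 tx [-4.4 19.6] ty [-12.8  10.4]
273.0 269 tx [-6.5 19.3] ty [-12.9  11.9]
285.0 20 tx [-6.9 18.5] ty [-17.2  -9.2]
wrist zmin 180.0 zmax 337.3
180.0 439 tx [-13.5  21.8] ty [-27.6  23.1]
192.0 594 tx [-13.8  17.9] ty [-27.2  22.1]
204.0 331 tx [-3.1 18. ] ty [-20.2  16.8]
216.0 325 tx [ 0.5 18. ] ty [-17.3  14. ]
228.0 253 tx [-16.   18.1] ty [-12.7   9.7]
240.0 361 tx [-15.2  18.1] ty [-22.   10.2]
252.0 455 tx [-15.6  18.1] ty [-11.8  11.2]
264.0 597 tx [-16.1  18.2] ty [-13.3  11.3]
276.0 2022 tx [-14.3  18.1] ty [-13.1  13.7]
288.0 104 tx [-8.2 13.3] ty [-45.3  46.2]
300.0 106 tx [-8.1 17.2] ty [-52.8  50.8]
312.0 226 tx [ 8.4 17.9] ty [-57.9  58.3]
324.0 249 tx [ 9.8 20.1] ty [-56.5  58.4]
336.0 11 tx [19.3 20.9] ty [-15.3  12.3]
244 254
```

View pics/s14c.png

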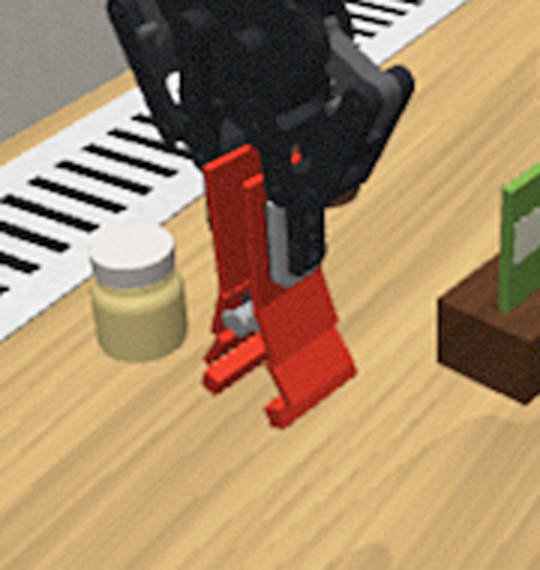

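View pics/w14.png

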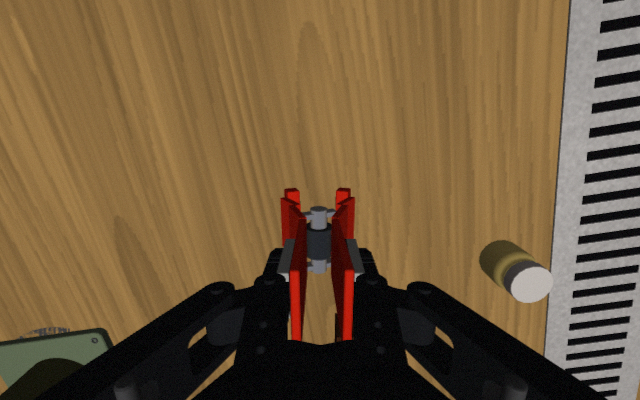

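Call:
servo_tool(deltas=[{"tx": -0.4, "ty": 0.1, "tz": 0, "turn": 0.02, "grip": -1}, {"tx": -0.9, "ty": 0.2, "tz": 0, "turn": 0, "grip": -1}, {"tx": -0.9, "ty": 0.2, "tz": 0, "turn": 0, "grip": -1}, {"tx": -0.9, "ty": 0.2, "tz": 0, "turn": 0, "grip": -1}, {"tx": -0.9, "ty": 0.2, "tz": 0, "turn": 0, "grip": -1}, {"tx": -0.9, "ty": 0.2, "tz": 0, "turn": 0, "grip": -1}, {"tx": -0.9, "ty": 0.2, "tz": 0, "turn": 0, "grip": -1}, {"tx": -0.9, "ty": 0.2, "tz": 0, "turn": 0, "grip": -1}, {"tx": -0.9, "ty": 0.2, "tz": 0, "turn": 0, "grip": -1}, {"tx": -0.9, "ty": 0.2, "tz": 0, "turn": 0, "grip": -1}, {"tx": -0.9, "ty": 0.2, "tz": 0, "turn": 0, "grip": -1}, {"tx": -0.9, "ty": 0.2, "tz": 0, "turn": 0, "grip": -1}, {"tx": -0.4, "ty": 0.04, "tz": 0, "turn": 0, "grip": -1}, {"tx": 0, "ty": 0, "tz": 0, "turn": 0, "grip": -1}, {"tx": 0, "ty": 0, "tz": 0, "turn": 0, "grip": -1}, {"tx": 0, "ty": 0, "tz": 0, "turn": 0, "grip": -1}])

```text
time: 19.15
tcp_pos: [0.485, 0.0156, 0.201]
ee_rot: [-0.0, 0.763, 0.646, 0.0]
force: [-0.0, 0.5, -0.7]
grip_width: 0.0229
```

```bash
cat >> m14.py <<'E'
    g=green(c,(0,0,640,400),hi=.14,lo=.06,near=(.4848,.0168))
    if len(g)>10:
        L=(g-[T[0],T[1],0])@np.c_[R[:,0],R[:,1],[0,0,1]]*1e3
        for a,b in((60,85),(85,110),(110,128),(128,137)):
            j=L[(L[:,2]>=a)&(L[:,2]<b)]
            if len(j)>5: print('sign',a,len(j),'tx',np.percentile(j[:,0],[1,50,99]).round(1),'ty',np.percentile(j[:,1],[1,50,99]).round(1),j[:,2].max().round(1))
    m=(P[...,2]>.046)&(P[...,2]<.055)&(np.hypot(P[...,0]-.4845,P[...,1]-.0155)<.062)
    b=P[m]; r=cv2.minAreaRect((b[:,:2]*1000).astype(np.float32)); print(n,'base',len(b),np.round(r[0],1),np.round(r[1],1),round(r[2],2), 'tool',(np.append(np.array(r[0])/1e3-T[:2],0)@R*1e3)[:2].round(1))
E
python3 m14.py 15; python3 -c "
from h import *
c=load('s15');u,v=proj(c,robot.observe()['tcp_pos']);u,v=int(u),int(v);print(u,v);cv2.imwrite('pics/s15c.png',cv2.resize(c['pixels'][max(0,v-70):v+110,max(0,u-80):u+80,::-1],None,fx=3.3,fy=3.3,interpolation=2))"
```

```text
t 19.15 pos [0.485  0.0156 0.201 ] yaw 80.52 tilt [-2.e-04  8.e-04 -1.e+00] w 0.0229 F [-0.   0.5 -0.7] M [0.02 0.03 0.02]
txyz units [ 0.048 -0.014  0.039] turn -0.007
side zmin 20.2 zmax 326.3
20.0 16 tx [-35.9  43.9] ty [-35.5  33. ]
32.0 16 tx [-33.9  43.9] ty [-35.4  32.3]
44.0 6 tx [-31.8  42.7] ty [-35.1  32.2]
176.0 208 tx [-19.6  24.9] ty [-26.5  20.2]
188.0 153 tx [-17.2  21. ] ty [-27.   18.6]
200.0 125 tx [-15.2  19.9] ty [-20.7  13.3]
212.0 140 tx [-17.2  20.4] ty [-18.5  11.3]
224.0 119 tx [-13.6  19.8] ty [-13.7   8.2]
236.0 89 tx [-2.  20.1] ty [-12.4   9.2]
248.0 98 tx [-2.9 20.7] ty [-13.1   9.8]
260.0 105 tx [-4.6 20.9] ty [-12.9   9.3]
272.0 136 tx [-14.3  20.6] ty [-14.7  13.1]
sign 60 108 tx [-16.7  11.9  24. ] ty [-5.7 -4.2 -0.3] 84.7
sign 85 57 tx [-16.   21.8  24.4] ty [-5.7 -3.4  0.5] 109.9
sign 110 117 tx [-14.3   6.9  23.8] ty [-5.8 -4.3 -1.6] 127.9
sign 128 58 tx [-15.3   6.4  23.7] ty [-5.6 -3.7  1. ] 134.0
side base 807 [485.2  19.8] [83.6 71.4] 80.61 tool [ 4.2 -0.4]
wrist zmin 27.6 zmax 337.0
28.0 29 tx [40.7 41. ] ty [-32.7  28.1]
40.0 223 tx [-35.9 
[... 269 characters left out ...]
.   12.4]
232.0 292 tx [-14.9  18.5] ty [-11.8   9.7]
244.0 382 tx [-15.4  18.5] ty [-12.3  10.3]
256.0 489 tx [-14.4  18.4] ty [-12.1  11.1]
268.0 685 tx [-14.8  18.5] ty [-13.5  11.4]
280.0 1770 tx [-13.5  18.4] ty [-18.9  12.9]
292.0 73 tx [-8.5 16.9] ty [-50.5  47.5]
304.0 131 tx [-7.4 17.8] ty [-57.3  54.6]
316.0 213 tx [10.2 18.2] ty [-58.3  57.7]
328.0 128 tx [10.3 20.9] ty [-58.2  58. ]
sign 60 26 tx [20.6 20.9 21.2] ty [-4.1 -1.9  1.4] 84.4
sign 85 28 tx [20.7 21.  21.2] ty [-3.8 -0.8  1.9] 109.8
sign 110 28 tx [20.7 21.1 21.4] ty [-4.4 -1.2  2. ] 125.7
sign 128 275 tx [-6.1  8.7 21.1] ty [-4.3 -0.8  2.8] 135.6
wrist base 3101 [484.8  16.6] [79.7 70. ] 80.55 tool [ 1.  -0.3]
330 166
```

View pics/s15c.png

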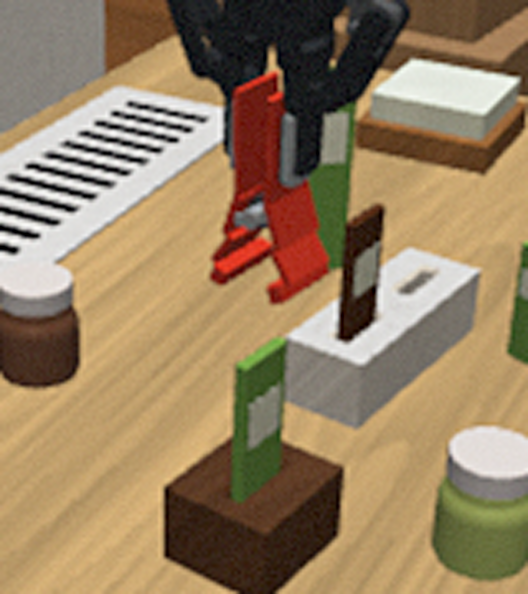

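View pics/w15.png

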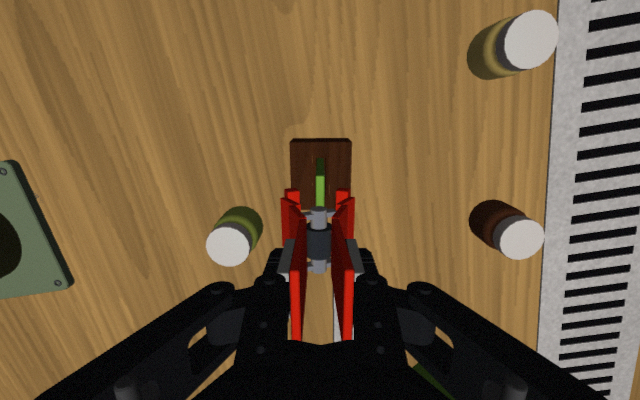

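Clip square over the sign. It needs about +1 mm in tx and ty. I'll go to just above the edge and recheck.

Call:
servo_tool(deltas=[{"tx": 0.04, "ty": 0.045, "tz": 0.2, "turn": 0, "grip": -1}, {"tx": 0, "ty": 0, "tz": 0.3, "turn": 0, "grip": -1}, {"tx": 0, "ty": 0, "tz": 0.3, "turn": 0, "grip": -1}, {"tx": 0, "ty": 0, "tz": 0.3, "turn": 0, "grip": -1}, {"tx": 0, "ty": 0, "tz": 0.2, "turn": 0, "grip": -1}, {"tx": 0, "ty": 0, "tz": 0.1, "turn": 0, "grip": -1}, {"tx": 0, "ty": 0, "tz": 0, "turn": 0, "grip": -1}, {"tx": 0, "ty": 0, "tz": 0, "turn": 0, "grip": -1}, {"tx": 0, "ty": 0, "tz": 0, "turn": 0, "grip": -1}])

```text
time: 20.0
tcp_pos: [0.4868, 0.0155, 0.1663]
ee_rot: [0.0, 0.763, 0.646, 0.0]
force: [-0.2, -0.7, -0.5]
grip_width: 0.0231
```

```bash
python3 m14.py 16|grep -v '^2[0-9].0\|^3'; python3 -c "
from h import *
c=load('s16');cv2.imwrite('pics/s16c.png',cv2.resize(c['pixels'][100:280,250:410,::-1],None,fx=3.3,fy=3.3,interpolation=2))"
```

```text
t 20.0 pos [0.4868 0.0155 0.1663] yaw 80.48 tilt [ 7.e-04 -1.e-04 -1.e+00] w 0.0231 F [-0.2 -0.7 -0.5] M [ 0.04 -0.04 -0.03]
txyz units [ 0.04  -0.086 -1.347] turn -0.015
side zmin 20.5 zmax 364.8
141.0 170 tx [-18.8  25. ] ty [-26.3  19.6]
153.0 156 tx [-16.2  21.1] ty [-27.2  19.4]
165.0 120 tx [-16.2  19.8] ty [-21.2  14.2]
177.0 131 tx [-16.2  20.6] ty [-18.9  11.5]
189.0 115 tx [-15.7  20.1] ty [-14.2   8.4]
201.0 80 tx [-1.4 19.7] ty [-12.9   8.8]
213.0 82 tx [-2.4 20.1] ty [-12.3   9.2]
225.0 97 tx [-5.4 21. ] ty [-12.5   9.3]
237.0 127 tx [-15.3  19.9] ty [-13.3  11.9]
249.0 19 tx [-9.  18.8] ty [-13.3  12. ]
sign 60 106 tx [-14.9  11.8  23.8] ty [-7.3 -5.9 -1.8] 84.8
sign 85 59 tx [-15.3  20.6  23.9] ty [-7.1 -5.4 -0.1] 109.8
sign 110 98 tx [-14.9   9.   23. ] ty [-7.5 -6.2 -1.9] 127.6
sign 128 31 tx [ 3.8 15.7 22.8] ty [-7.2 -5.5 -0.7] 133.8
side base 801 [485.1  18.7] [83.2 71.1] 80.49 tool [ 2.9 -2.2]
wrist zmin 20.3 zmax 302.8
44.0 253 tx [-36.3  40.9] ty [-36.   30.7]
140.0 113 tx [13.1 21.9] ty [-25.6  20.9]
152.0 822 tx [-14.4  21.6] ty [-27.3  23.1]
164.0 277 tx [-7.2 17.9] ty [-22.1  18. ]
176.0 357 tx [-2. 18.] ty [-19.   15.6]
188.0 238 tx [-14.3  18. ] ty [-14.4  11.8]
200.0 322 tx [-16.1  18.1] ty [-11.7  10.2]
212.0 409 tx [-16.1  18.1] ty [-11.8  10.7]
224.0 536 tx [-15.5  18. ] ty [-13.2  11.4]
236.0 726 tx [-15.3  18.3] ty [-13.3  13.1]
248.0 1586 tx [-13.7  17.9] ty [-31.8  31.7]
260.0 81 tx [-8.6 17.1] ty [-50.  51.]
272.0 140 tx [ 8.9 17.6] ty [-57.3  54.4]
284.0 237 tx [ 9.6 19. ] ty [-57.9  58.3]
296.0 67 tx [12.9 20.3] ty [-32.5  57.9]
sign 60 36 tx [20.  20.7 20.9] ty [-6.3 -3.3  0.2] 84.9
sign 85 45 tx [20.4 20.8 21. ] ty [-5.8 -2.2  0.5] 109.9
sign 110 47 tx [20.3 20.8 21. ] ty [-6.1 -2.9  0.4] 127.9
sign 128 221 tx [ 4.8 13.2 21. ] ty [-6.4 -2.7  1.1] 136.1
wrist base 3239 [484.9  17. ] [79.4 70.2] 80.69 tool [ 1.2 -2.1]
```

View pics/s16c.png

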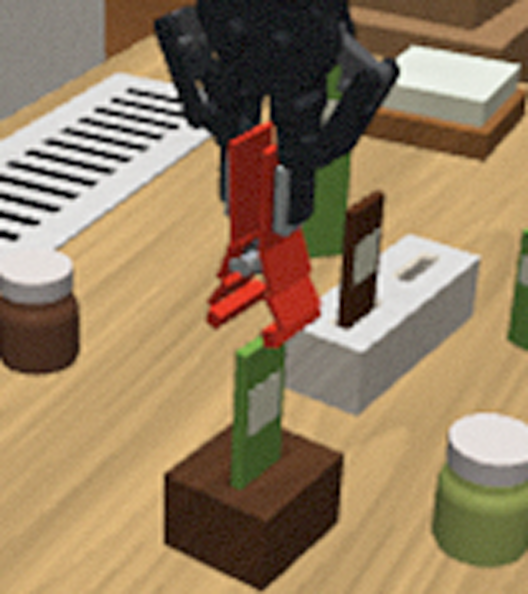

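View pics/w16.png

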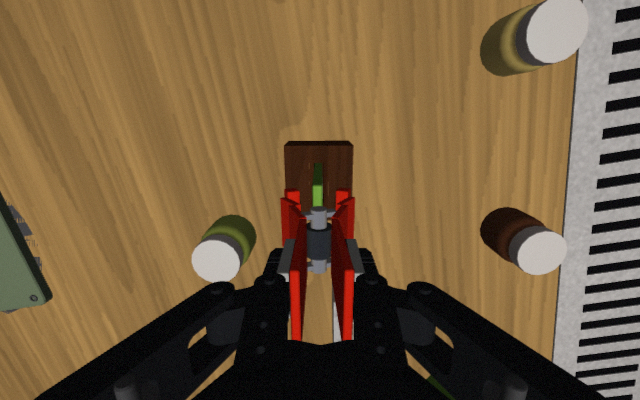

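Call:
servo_tool(deltas=[{"tx": 0.04, "ty": 0, "tz": 0.15, "turn": 0, "grip": -1}, {"tx": 0, "ty": 0, "tz": 0.2, "turn": 0, "grip": -1}, {"tx": 0, "ty": 0, "tz": 0.2, "turn": 0, "grip": -1}, {"tx": 0, "ty": 0, "tz": 0.2, "turn": 0, "grip": -1}, {"tx": 0, "ty": 0, "tz": 0.2, "turn": 0, "grip": -1}, {"tx": 0, "ty": 0, "tz": 0.1, "turn": 0, "grip": -1}, {"tx": 0, "ty": 0, "tz": 0, "turn": 0, "grip": -1}, {"tx": 0, "ty": 0, "tz": 0, "turn": 0, "grip": -1}, {"tx": 0, "ty": 0, "tz": 0, "turn": 0, "grip": -1}])

```text
time: 20.85
tcp_pos: [0.4868, 0.0165, 0.1399]
ee_rot: [0.0, 0.763, 0.646, 0.0]
force: [0.3, -0.4, -0.5]
grip_width: 0.023
```

```bash
python3 m14.py 17|grep -v '^[23][0-9].0'; python3 -c "
from h import *
c=load('s17');cv2.imwrite('pics/s17c.png',cv2.resize(c['pixels'][150:260,280:380,::-1],None,fx=5.4,fy=5.4,interpolation=2))
c=load('w17');cv2.imwrite('pics/w17c.png',cv2.resize(c['pixels'][120:290,240:400,::-1],None,fx=3.5,fy=3.5,interpolation=2))"
```

```text
t 20.85 pos [0.4868 0.0165 0.1399] yaw 80.48 tilt [ 4.e-04 -0.e+00 -1.e+00] w 0.023 F [ 0.3 -0.4 -0.5] M [-0.03  0.01 -0.03]
txyz units [-2.000e-03 -8.100e-02 -2.404e+00] turn -0.014
side zmin 20.1 zmax 306.2
116.0 179 tx [-19.8  24.2] ty [-26.3  20.3]
128.0 140 tx [-16.   20.5] ty [-27.3  18.1]
140.0 108 tx [-16.4  20.1] ty [-20.5  13.4]
152.0 127 tx [-16.4  20.2] ty [-17.7  11. ]
164.0 98 tx [-14.8  20.3] ty [-13.5   7.9]
176.0 80 tx [-1.8 21. ] ty [-13.2   8.3]
188.0 87 tx [-5.  20.1] ty [-12.9   9.2]
200.0 94 tx [-13.8  20.6] ty [-12.7   9.7]
212.0 118 tx [-13.1  20. ] ty [-14.   12.2]
sign 60 102 tx [-16.7  11.2  22.5] ty [-7.3 -5.7 -1. ] 84.1
sign 85 44 tx [11.9 20.4 22.9] ty [-6.8 -5.  -1.5] 108.9
sign 110 62 tx [ 1.3 16.6 23.4] ty [-7.1 -5.8 -2.3] 128.0
sign 128 30 tx [ 4.4 15.4 22.4] ty [-6.8 -4.6  0.7] 134.6
side base 799 [485.4  18.8] [81.8 71.6] 81.0 tool [ 2.  -1.8]
wrist zmin 20.2 zmax 276.7
44.0 318 tx [-29.5  39.8] ty [-36.1  30.4]
116.0 312 tx [13.2 21.9] ty [-25.1  20.8]
128.0 697 tx [-14.7  20.5] ty [-27.5  23.1]
140.0 289 tx [-3.1 18. ] ty [-20.4  16.9]
152.0 347 tx [-0.6 18. ] ty [-18.   14.9]
164.0 248 tx [-14.  18.] ty [-13.5  11. ]
176.0 338 tx [-15.5  18.1] ty [-11.9  10.3]
188.0 438 tx [-15.8  18.1] ty [-13.3  10.9]
200.0 551 tx [-15.4  18.2] ty [-11.9  11.3]
212.0 1595 tx [-14.5  18.1] ty [-13.2  12.5]
224.0 587 tx [-13.1  17.4] ty [-42.4  41.9]
236.0 71 tx [-8.6 17.2] ty [-53.   50.4]
248.0 132 tx [ 9.4 17.3] ty [-57.1  56.2]
260.0 188 tx [ 9.5 20. ] ty [-57.   57.8]
272.0 29 tx [17.8 20.6] ty [-18.3  17.8]
sign 60 49 tx [19.4 19.8 20. ] ty [-5.9 -3.   0.4] 84.4
sign 85 65 tx [19.3 19.7 20.1] ty [-6.1 -2.8  0.3] 109.9
sign 110 63 tx [19.2 19.8 20.2] ty [-6.  -2.6  0.3] 128.0
sign 128 129 tx [13.1 17.4 20.1] ty [-5.8 -2.4  0.9] 135.6
wrist base 3313 [485.2  19.1] [75.3 70.3] 80.44 tool [ 2.3 -2. ]
```

View pics/s17c.png

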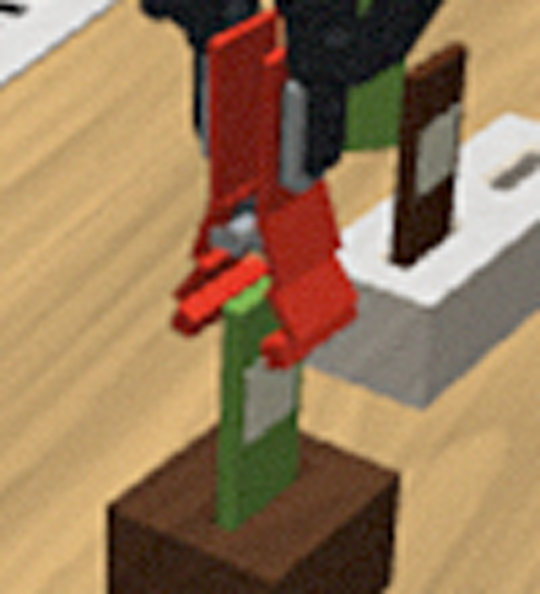

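View pics/w17c.png

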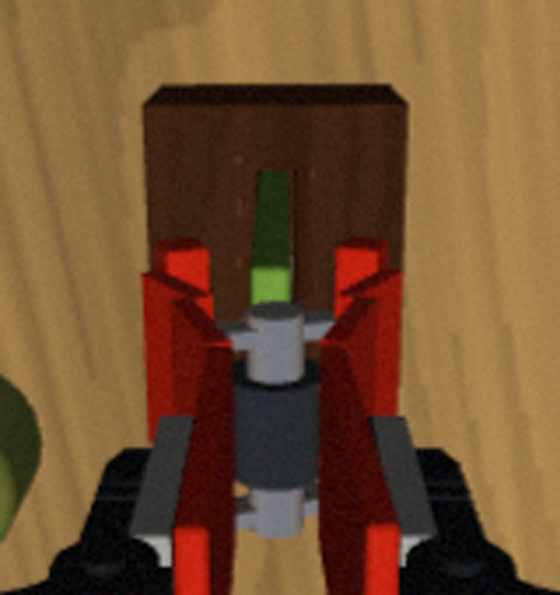

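The jaws straddle the edge: feet about 18 mm below the top, lips evenly spaced either side, no contact force. A 2 mm touch lower, then settle.

Call:
servo_tool(deltas=[{"tx": 0, "ty": -0.01, "tz": 0.08, "turn": 0, "grip": -1}, {"tx": 0, "ty": 0, "tz": 0, "turn": 0, "grip": -1}, {"tx": 0, "ty": 0, "tz": 0, "turn": 0, "grip": -1}, {"tx": 0, "ty": 0, "tz": 0, "turn": 0, "grip": -1}, {"tx": 0, "ty": 0, "tz": 0, "turn": 0, "grip": -1}, {"tx": 0, "ty": 0, "tz": 0, "turn": 0, "grip": -1}, {"tx": 0, "ty": 0, "tz": 0, "turn": 0, "grip": -1}, {"tx": 0, "ty": 0, "tz": 0, "turn": 0, "grip": -1}])

```text
time: 21.62
tcp_pos: [0.4864, 0.0166, 0.1378]
ee_rot: [0.0, 0.763, 0.646, 0.0]
force: [-0.1, 0.5, -0.2]
grip_width: 0.0233
```

```bash
python3 m14.py 18|grep '^t\|sign\|^1[0-4][0-9].0\|side'; python3 -c "
from h import *
c=load('s18');cv2.imwrite('pics/s18c.png',cv2.resize(c['pixels'][150:260,280:380,::-1],None,fx=5.4,fy=5.4,interpolation=2))"
```

```text
t 21.62 pos [0.4864 0.0166 0.1378] yaw 80.48 tilt [ 0. -0. -1.] w 0.0233 F [-0.1  0.5 -0.2] M [0.03 0.01 0.02]
txyz units [-1.00e-03 -6.30e-02 -2.49e+00] turn -0.014
side zmin 20.0 zmax 244.6
104.0 6 tx [ 6.7 22.2] ty [11.8 14.3]
116.0 191 tx [-19.6  24. ] ty [-27.1  20.4]
128.0 140 tx [-16.5  20.1] ty [-26.6  17.2]
140.0 95 tx [-15.2  20.8] ty [-20.  13.]
sign 60 98 tx [-16.4  13.   22.9] ty [-7.  -5.3 -0.8] 84.9
sign 85 50 tx [11.5 20.5 22.4] ty [-6.9 -4.7 -0.5] 109.5
sign 110 65 tx [ 1.8 16.  23.1] ty [-6.9 -5.2 -1.5] 127.9
sign 128 28 tx [-0.  14.3 22. ] ty [-6.6 -3.7 -0.6] 133.8
side base 808 [485.4  18.8] [82.8 71.6] 80.94 tool [ 2.1 -1.3]
116.0 436 tx [-12.6  21.8] ty [-27.6  23.1]
128.0 609 tx [-14.3  17.9] ty [-27.4  22.1]
140.0 322 tx [-3. 18.] ty [-20.4  16.8]
sign 60 51 tx [18.9 19.8 20. ] ty [-5.8 -2.4  1.1] 84.9
sign 85 67 tx [19.2 19.7 20.1] ty [-5.6 -2.2  1. ] 109.8
sign 110 67 tx [19.2 19.8 20.3] ty [-5.7 -2.   1.5] 127.9
sign 128 133 tx [13.3 17.6 20.2] ty [-5.9 -1.9  1.4] 135.3
```

View pics/s18c.png

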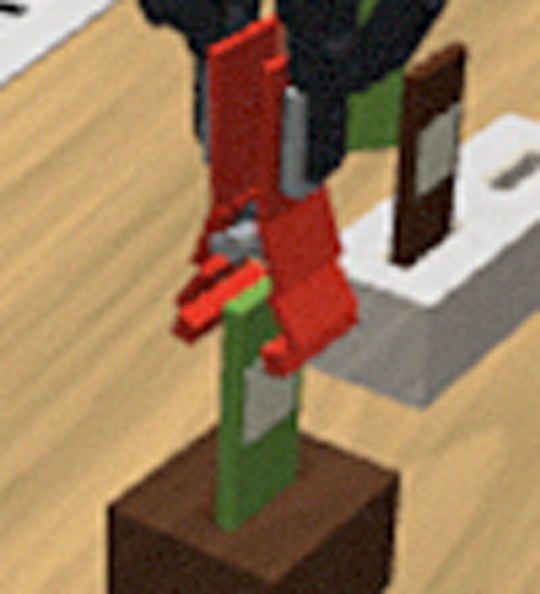

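Centred to within about 0.3 mm, feet about 20 mm below the edge, force near zero, grip steady. Handing in.

```bash
python3 -c "
from rig import robot
print(robot.job_done())"
```

```text
the job is handed in; nothing more can be done
None
```

The job is done and handed in at about 21.7 s. The green sign stands fully home in the dark block, and the gripper is still holding the red clip, squeezed open, over its top edge.

- **Sign:** It went in until it met the slot floor with about 14 N. After I let go, the cameras showed it upright with its top at about 133 mm, centred in the slot to under 1 mm.
- **Clip:** It is held at its hard stop, 23 mm over the handles. The lip feet are about 20 mm below the sign's edge, one on each face. The clip is centred on the sign to about 0.3 mm across the thickness by the wrist camera, within about 1 mm by the side camera. It is square in yaw. The wrist force is about 0 N, so I saw no sign of the clip touching the sign.
- **Disagreement:** Both cameras put the real finger tips about 38 mm (shut) to 53 mm (open) above the reported TCP, so the sign was gripped nearer its top than I had planned. I went by what the cameras saw when gripping the clip. The side camera also reads positions about 2 mm off from the wrist camera, so I centred the clip relative to the sign in the same picture.
- **Left alone:** I never touched the brown sign or the jars.

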